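# Take the control board from its rack and clamp it in the board holder

### The job

Draw the tall control board up out of its slot in the rack by its upper edge and lay it flat on the bare worktop, component side up, letting go of it. Then pick it up again by its two long edges and set it, still component side up, on the rail of the board holder, centred across it and with one end pushed home under the lip of the fixed jaw; let go and swing the clamp lever until the sliding jaw grips the other end firmly. Never let go of the board in mid-air, and leave the other two boards in their slots and the things round about where they are.

Things in the scene. Friction and masses are not known exactly. Their poses are not given: they have to be found in the camera images.
- control_board: Control board, the only tall board in the rack: green circuit board in a grey carrier, 66 (x) by 100 (y) by 8 mm (z, thickness), 0.1 to 0.17 kg. Origin: centre of its flat underside; z points out of the component side, where 3 black relays and a white terminal strip stand up to 12 mm above the carrier. In the rack its -x edge is up and the component side faces away from the robot.
- board_top_edge (a point): Middle of the control board's -x edge, half-way through its thickness: the upper edge while it is in the rack. Axes as the board's. Within 23 mm of this edge, and within 6 mm of the two 66 mm long ends (y = +-50 mm), nothing stands higher than the carrier.
- supply_board: Another board in the rack, 50 by 100 by 8 mm, with a black transformer block and two round capacitors; frame as for the control board, upper edge 16 mm lower. Stays in its slot.
- sensor_board: Third board in the rack, 50 by 100 by 8 mm, with a terminal strip and flat chips; frame as for the control board. Stays in its slot.
- rack: Fixed slotted rack, 130 (x) by 122 mm (y). Its two metal end cheeks carry black guide ribs that form 3 upright slots at x = -38, 0, +38 mm, each 11 mm wide, 103 mm from cheek to cheek, guiding up to 48 mm above the worktop. Origin: centre of its underside. Boards stand 6 mm above the worktop: the control board's upper edge is at 72 mm, the others' at 56 mm. Which board is in which slot varies.
- holder: Fixed board holder: metal rail 30 mm wide, top 30 mm above the worktop, along the holder's y from -76 to +156 mm. Fixed jaw at the -y end, 44 mm wide: face at y = -50 mm, its lip (41 to 47 mm above the worktop) overhangs 7 mm toward +y: a board end on the rail slides under it. Lever housing: y = 114 to 154 mm, 56 mm high. Origin: on the worktop below the middle of a clamped board.
- board_seat (a point): Point on the rail top, 30 mm above the holder's origin, where the centre of the clamped board's underside belongs; axes as the holder's (y along the rail, away from the fixed jaw).
- sliding_jaw: Jaw on the rail facing the fixed jaw, 44 mm wide, 30 mm long, its lip (41 to 47 mm above the worktop) overhanging 4 mm toward the fixed jaw. Origin: at worktop height below the middle of its jaw face; axes as the holder's. It starts open at y = 70 mm in the holder's frame (jaws 120 mm apart) and moves only with the clamp lever, 16 mm toward the fixed jaw per rad.
- clamp_lever (a joint): Swing of the black clamp lever in rad about the vertical axis at lever_pivot: 0 = open, pointing square away from the rail (holder's -x); it swings toward the holder's +y, away from the fixed jaw, and closes the sliding jaw through a rack and pinion. The jaws are 100 mm apart at 1.25, the stop is at 1.55. Free swing takes about 3 N at the tip; it stays where it is left and holds the jaw.
- lever_tip (a point): Centre of the ball (16 mm across) at the end of the clamp lever's 11 mm thick handle, 68 mm above the worktop and 66 mm from the pivot.
- lever_pivot (a point): Point on the lever's vertical axis at the height of lever_tip, above the rail's middle line at y = 134 mm in the holder's frame. The hub there is 24 mm across, its top 73 mm above the worktop.
- pressure_gauge: Round pressure gauge lying on its back, 86 by 65 by 25 mm; bystander.
- paste_tin: Round tin with a white lid, 77 mm across, 40 mm high, standing behind the holder; bystander.
- union_brass: Brass pipe union standing up, 46 by 40 by 40 mm; bystander.

How it is judged:
On the way, in this order (a step that is already met when the one before it is completed fails the run):
1. the control board lies flat on the worktop, component side up, let go of (angle between control_board's own z axis and vertical below 0.12 rad and height (world z) of control_board below 0.006 m and contact force between the fingers and control_board below 0.2 N and linear speed of control_board below 0.03 m/s), for 0.2 s.
2. the control board lies on the holder's rail, component side up, one end home under the lip of the fixed jaw, let go of, the sliding jaw still open (z of control_board in the frame of board_seat between -0.0025 and 0.0035 m and x of control_board in the frame of board_seat between -0.01 and 0.01 m and angle between the y axis of control_board and the y axis of board_seat, either way round below 0.06 rad and angle between control_board's own z axis and vertical below 0.05 rad and y of control_board in the frame of board_seat between -0.004 and 0.005 m and contact force between the fingers and control_board below 0.2 N and y of sliding_jaw in the frame of board_seat above 0.056 m), for 0.2 s.
At the end, for the whole second after the job is handed in: The control board is at rest on the rail, component side up, level to 0.05 rad, centred to 10 mm, square to 0.06 rad, within 3 mm of its place against the fixed jaw; the sliding jaw closed on it (jaws under 102.5 mm apart) and gripping with over 1.5 N (z of control_board in the frame of board_seat between -0.0025 and 0.0035 m and x of control_board in the frame of board_seat between -0.01 and 0.01 m and angle between the y axis of control_board and the y axis of board_seat, either way round below 0.06 rad and angle between control_board's own z axis and vertical below 0.05 rad and y of control_board in the frame of board_seat between -0.003 and 0.003 m and y of sliding_jaw in the frame of board_seat below 0.0525 m and contact force between sliding_jaw and control_board above 1.5 N and linear speed of control_board below 0.02 m/s and angular speed of control_board below 0.1 rad/s); the robot touches nothing.
It fails at once if the control board is let go of in mid-air (origin more than 85 mm up, touched by no finger) (height (world z) of control_board above 0.085 m and contact force between the fingers and control_board below 0.2 N).
It fails at once if another board is shifted by more than 20 mm (distance of any of supply_board, sensor_board from where it was at the start of the episode above 0.02 m).
It fails at once if a bystander is shifted by more than 30 mm (distance of any of pressure_gauge, paste_tin, union_brass from where it was at the start of the episode above 0.03 m).
It also fails if it takes over 64 s, if anything falls off the work surface, if the arm or the gripper's body presses on something with over 40 N, if the wrist force passes 120 N, or if a joint passes its speed limit or range.

### The arm

A 6-joint arm with a two-finger parallel gripper is mounted at the origin on a cart in front of the work surface, level with it; the furniture and walls round the work are solid. World frame = base frame: x ahead of the robot, y to its left, z up, the work surface at z = 0. Lengths are in m, angles in rad, forces in N, time in s.
With the tool pointing down it reaches from about 0.325 to 0.85 m from the base axis. Payload 4.4 kg.
Tool frame: the origin (TCP) lies on the mounting face of the last link; the fingertips stand 199 mm ahead of it and the grasp point (between the pads) lies bot.pinch_z ahead of it (bot.pinch_z is the distance from the TCP to the grasp point, in m); z points along the fingers, y is the line along which they close (so a half turn about z gives the same grasp; the last joint's range is limited). The gripper opens to 94 mm and grips with 3 to 60 N. Pads are 16 mm wide; open, the fingers measure 119 mm over their backs; the gripper's body (75 mm by 177 mm) begins 78 mm behind the grasp point.
Start: joints at [1.03, 0.207, 1.542, -0, 1.393, -0.15], TCP at [0.219, 0.532, 0.405] pointing down, gripper open.
Joint ranges: [-2.73, 2.73], [-0.86, 2.22], [0.23, 2.46], [-1.11, 4.25], [0.08, 2.63], [-2.82, 2.82]. Speed limits (rad/s): [2.79, 2.79, 3.14, 3.14, 3.14, 3.14].

### API

Orientations are given as a unit quaternion [x, y, z, w].
In Python, from workcell import bot gives the robot as it stands.
- The arm moves only by the tool arm_command, never from a script. Its argument "deltas" is a list of rows, each an object of numbers: "gripper": the opening, from 0 (shut) to 1 (fully open); "x", "y", "z": the shift along the world's x, y, z in cm; "wx", "wy", "wz": the turn, a rotation vector about the world's x, y, z in rad. A call has 1 to 8 rows; each row shifts and turns the commanded pose from where the row before left it; what a row does not reach is not made up. A row lasts 1/12 s, in which the tool goes at most 41.7 mm and 7.16 degrees, less where a joint would pass 70% of its speed; a pose out of reach is approached as far as the arm can. A call is refused whole if a number of a shift passes 4.17 or a number of a turn 0.125, either way. A call with a gripper value outside its range is refused whole. The fingers move at their own pace and stop on an object; "squeeze" is the grip in N (left out, the last holds). Time passes only in rows, so rows that do not move let the fingers close. It gives the time, the measured TCP pose, the force, the opening and the grip force at its end, in the units of the state.
- bot.sense(): the state, without advancing time (a new reading comes with each control period).
- bot.capture(name): name is "scene" or "top" or "wrist"; returns (picture, depth): 480x640x3 uint8, red, green, blue; 480x640 float32, m along the optical axis (not along the pixel's ray), 0 where there is no reading.
- bot.calibration(name): a dict with "K" (3x3 intrinsics, pixels), "eye" and "rotation" of the camera in the world. Camera axes: x right, y up, looking along -z (the intrinsics and any distortion apply to the point x, -y, -z); pixel columns grow to the right and rows downward; lengths in m; the calibration is good to about 2 mm. A picture is of the moment at which its call begins: read the wrist's pose just before it. calibration takes no time and is no camera call; for the wrist camera it gives the pose at the moment of the call.
- bot.hand_in(): hands the job in; it is judged then, once.
The state is a dict: "t": time; "joint_positions": joint angles; "dq": joint speeds; "tau": joint torques, N m; "eef_pos": TCP position; "orientation": TCP orientation; "force": force on the tool from outside, world axes, zero at the start; "ft_torque": the same for the moment, N m; "gripper_width": finger opening in m; "finger_force": force on a finger pad.
Only numpy, scipy, OpenCV 4.12 (cv2) and the standard library are available. Lean on these libraries where they do the work, as an engineer would, in place of code of your own. Each camera call takes 0.05 s, during which the arm holds its last target. There are 200 camera calls.

## Working session

There is one attempt and no reset: what is moved stays moved. The work goes in short steps, Python scripts to look and compute and a tool call to move; the robot and the scene stay as the last step left them, time stands still between calls to the robot, and variables do not carry over. Pictures are saved under pics/ and viewed, at most 10 in all, crops included, and the job is handed in when it is done.

Besides the shell and the picture viewer there is one more tool, called after "Emit:" by a JSON object that holds its "api" and its "payload". arm_command: Moves the arm, as the interface text tells. Its arguments: {"type":"object","properties":{"deltas":{"type":"array"},"squeeze":{"type":"number"}},"required":["deltas"]}

```bash
mkdir -p pics; cat > h.py <<'E'
import numpy as np, cv2
from workcell import bot
from scipy.spatial.transform import Rotation as R
def cloud(name):
    c=bot.calibration(name); im,d=bot.capture(name)
    return im,d,pts(c,d)
def pts(c,d):
    K=np.array(c["K"]); v,u=np.mgrid[0:d.shape[0],0:d.shape[1]]
    p=np.stack([(u-K[0,2])/K[0,0]*d,-(v-K[1,2])/K[1,1]*d,-d],-1)
    return p@rot(c).T+np.array(c["eye"])
def rot(c):
    r=np.array(c["rotation"],float)
    return r if r.shape==(3,3) else R.from_quat(r).as_matrix()
def save(n,im): cv2.imwrite(f"pics/{n}.png",cv2.cvtColor(im,cv2.COLOR_RGB2BGR))
E
python3 - <<'E'
from h import *
print(bot.pinch_z, bot.sense())
for n in ("scene","top"):
    c=bot.calibration(n); print(n,c)
    im,d,p=cloud(n); save(n,im); np.savez(f"{n}.npz",im=im,d=d,p=p)
E
```

```text
0.1804 {'t': 0.0, 'joint_positions': array([ 1.02947499e+00,  2.07395269e-01,  1.54290028e+00, -1.61905966e-05,
        1.39346773e+00, -1.50504958e-01]), 'dq': array([ 0.00044724, -0.00162132, -0.00178193,  0.00149433, -0.00073368,
        0.00156529]), 'tau': array([ 2.25274212e-03, -3.70872724e+01, -2.81421679e+01,  7.00094551e-02,
        3.58204753e-02, -1.63386130e-04]), 'eef_pos': array([0.2188776 , 0.53133831, 0.40352981]), 'orientation': array([ 1.94165448e-01,  9.80968196e-01, -1.02372777e-03, -3.60487128e-04]), 'force': array([ 0.63656383,  1.03446911, -0.73918209]), 'ft_torque': array([0.00495326, 0.0063583 , 0.00734779]), 'finger_force': 0.0, 'gripper_width': 0.0936510098190622}
scene {'K': array([[575.22744501,   0.        , 320.49992246],
       [  0.        , 575.22744501, 230.4658493 ],
       [  0.        ,   0.        ,   1.        ]]), 'eye': array([0.08419926, 0.60498727, 1.02425164]), 'rotation': array([-0.09632421,  0.3031934 ,  0.8956535 , -0.31080575])}
top {'K': array([[503.16344431,   0.        , 316.96853445],
       [  0.        , 503.16344431, 237.91352606],
       [  0.        ,   0.        ,   1.        ]]), 'eye': array([0.31319679, 0.03561679, 1.03463917]), 'rotation': array([ 0.08108353, -0.08057751, -0.70062468,  0.7043137 ])}
```

View pics/top.png

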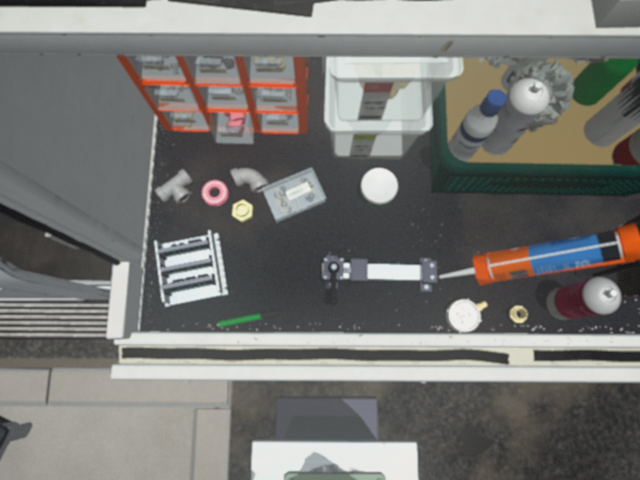

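View pics/scene.png

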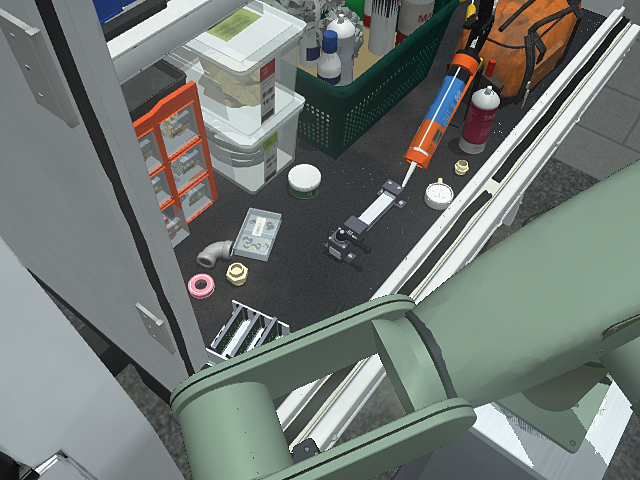

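The top view shows the rack at about px (190,270), boards running left–right. The holder's rail runs from the lever housing at (333,268) to the fixed jaw at (430,273), with the lever pointing down towards the robot. In the scene view, the arm partly hides the rack.

```bash
python3 - <<'E'
from h import *
z=np.load("top.npz"); im,d,p=z["im"],z["d"],z["p"]
print("table z",np.median(p[200:260,270:310,2]))
a=im[220:315,145:240]; b=im[245:310,310:450]
hz=np.clip(p[...,2]/0.09*255,0,255).astype(np.uint8); hc=cv2.cvtColor(cv2.applyColorMap(hz,cv2.COLORMAP_JET),cv2.COLOR_BGR2RGB)
ra=lambda x,w,h:cv2.resize(x,(w,h),interpolation=cv2.INTER_NEAREST)
out=np.vstack([np.hstack([ra(a,400,300),ra(hc[220:315,145:240],400,300)]),np.hstack([ra(b,400,300),ra(hc[245:310,310:450],400,300)])])
save("crop1",out)
np.set_printoptions(linewidth=220)
for u in (180,195,210): print(u,[(v,*(p[v,u]*1000).astype(int)) for v in range(230,308,2)])
# corners
E
```

```text
table z 8.634069508117737e-05
180 [(230, np.int64(570), np.int64(327), np.int64(0)), (232, np.int64(566), np.int64(327), np.int64(-3)), (234, np.int64(561), np.int64(327), np.int64(0)), (236, np.int64(557), np.int64(326), np.int64(0)), (238, np.int64(552), np.int64(325), np.int64(1)), (240, np.int64(546), np.int64(323), np.int64(8)), (242, np.int64(536), np.int64(316), np.int64(33)), (244, np.int64(527), np.int64(310), np.int64(54)), (246, np.int64(523), np.int64(309), np.int64(54)), (248, np.int64(520), np.int64(309), np.int64(53)), (250, np.int64(520), np.int64(315), np.int64(30)), (252, np.int64(519), np.int64(320), np.int64(13)), (254, np.int64(517), np.int64(322), np.int64(3)), (256, np.int64(513), np.int64(322), np.int64(5)), (258, np.int64(508), np.int64(321), np.int64(5)), (260, np.int64(313), np.int64(35), np.int64(1034)), (262, np.int64(500), np.int64(321), np.int64(4)), (264, np.int64(487), np.int64(307), np.int64(54)), (266, np.int64(483), np.int64(306), np.int64(55)), (268, np.int64(482), np.int64(311), np.int64(36)), (270, np.int64(481), np.int64(317), np.int64(16)), (2
[... 4163 characters left out ...]
, np.int64(456), np.int64(247), np.int64(47)), (282, np.int64(455), np.int64(252), np.int64(26)), (284, np.int64(454), np.int64(255), np.int64(9)), (286, np.int64(450), np.int64(256), np.int64(5)), (288, np.int64(446), np.int64(255), np.int64(7)), (290, np.int64(442), np.int64(255), np.int64(6)), (292, np.int64(438), np.int64(255), np.int64(7)), (294, np.int64(434), np.int64(255), np.int64(3)), (296, np.int64(430), np.int64(255), np.int64(5)), (298, np.int64(426), np.int64(256), np.int64(-1)), (300, np.int64(422), np.int64(256), np.int64(0)), (302, np.int64(418), np.int64(255), np.int64(0)), (304, np.int64(414), np.int64(255), np.int64(-2)), (306, np.int64(410), np.int64(255), np.int64(-1))]
```

View pics/crop1.png

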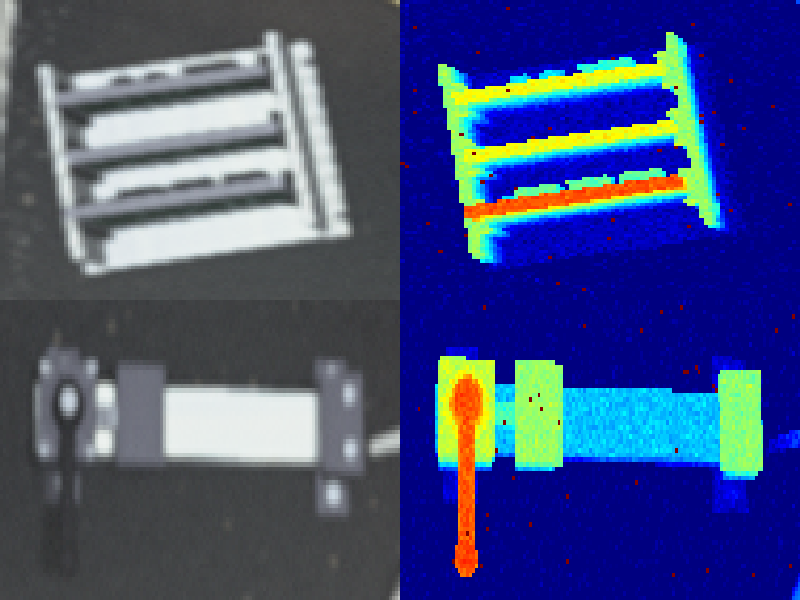

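```bash
python3 - <<'E'
from h import *
np.set_printoptions(precision=4,suppress=True)
z=np.load("top.npz"); im,d,p=z["im"],z["d"],z["p"]
ok=d>0
def sel(u0,u1,v0,v1,zl,zh):
    m=np.zeros(d.shape,bool); m[v0:v1,u0:u1]=1
    m&=ok&(p[...,2]>zl)&(p[...,2]<zh); return p[m]
def rect(q,n):
    r=cv2.minAreaRect((q[:,:2]*1000).astype(np.float32)); print(n,len(q),"ctr",np.array(r[0]),"size",np.array(r[1]),"ang",r[2],"zmed",np.median(q[:,2]))
rect(sel(145,240,220,315,.066,.08),"ctrl top")
rect(sel(145,240,220,315,.0515,.0605),"others")
rect(sel(145,240,220,315,.04,.08),"rack+")
q=sel(145,240,220,315,.066,.08); c=q[:,:2].mean(0); w,v=np.linalg.eigh(np.cov((q[:,:2]-c).T)); print("ctrl line",c,v[:,1],np.degrees(np.arctan2(v[0,1],v[1,1])),np.sqrt(12*w))
rect(sel(360,422,255,290,.025,.036),"rail")
rect(sel(320,450,250,305,.062,.08),"lever")
rect(sel(345,372,250,290,.042,.052),"sljaw")
rect(sel(425,445,250,290,.042,.052),"fixjaw")
rect(sel(315,347,250,290,.052,.06),"housing")
q=sel(320,450,250,305,.064,.08); np.save("lev.npy",q); tip=q[q[:,0]<q[:,0].min()+.012]; print("tip",tip.mean(0),"hub",q[q[:,0]>q[:,0].max()-.02].mean(0), q.min(0),q.max(0))
# rim and left wall heights
for u in (200,330,420): print(u,[tuple(np.round(p[v,u],3)) for v in range(325,385,6)])
for v in (230,270,310): print(v,[tuple(np.round(p[v,u],3)) for u in range(60,160,10)])
print("pen",[tuple(np.round(p[v,u],3)) for u,v in ((222,323),(240,320),(258,317))])
E
```

```text
ctrl top 225 ctr [450.4129 290.0939] size [ 9.2597 99.9053] ang 11.854222297668457 zmed 0.07135273719717328
others 469 ctr [490.3183 299.8411] size [103.5601 104.9871] ang 11.968158721923828 zmed 0.05527378663670868
rack+ 1388 ctr [486.8917 298.5857] size [124.9092 116.2404] ang 11.621397018432617 zmed 0.05170571445500799
ctrl line [0.45   0.2898] [-0.2003  0.9797] -11.553634580301116 [0.0083 0.1003]
rail 804 ctr [ 478.6379 -112.1105] size [ 35.1031 125.7582] ang 2.5463929176330566 zmed 0.028787949155728465
lever 310 ctr [450.9438   6.4803] size [21.5267 84.9514] ang 89.64727783203125 zmed 0.07079731981022186
sljaw 373 ctr [481.141  -40.2832] size [41.9344 44.3558] ang 89.12991333007812 zmed 0.04718597852034534
fixjaw 247 ctr [ 478.7394 -188.9983] size [23.0442 42.9713] ang 88.9108657836914 zmed 0.046077266165491904
housing 126 ctr [481.6085   5.9305] size [37.6425 40.2843] ang 89.65961456298828 zmed 0.05393516296328399
tip [0.4147 0.0068 0.0721] hub [0.482  0.0057 0.0701] [ 0.4085 -0.0045  0.0643] [0.4931 0.0171 0.0763]
200 [(np.float64(0.372), np.float64(0.273), np.float64(0.001)),
[... 3005 characters left out ...]
.444), np.float64(0.793), np.float64(-0.516)), (np.float64(0.445), np.float64(0.765), np.float64(-0.521)), (np.float64(0.445), np.float64(0.735), np.float64(-0.523)), (np.float64(0.445), np.float64(0.702), np.float64(-0.519)), (np.float64(0.395), np.float64(0.43), np.float64(0.072)), (np.float64(0.395), np.float64(0.411), np.float64(0.071)), (np.float64(0.398), np.float64(0.402), np.float64(0.043)), (np.float64(0.401), np.float64(0.397), np.float64(0.002)), (np.float64(0.401), np.float64(0.376), np.float64(0.006))]
pen [(np.float64(0.375), np.float64(0.227), np.float64(0.01)), (np.float64(0.382), np.float64(0.191), np.float64(0.008)), (np.float64(0.388), np.float64(0.155), np.float64(0.01))]
```

The control board is in the slot nearest the robot: the red band in the height map, upper edge at 71 mm, centre (0.450, 0.290), yaw 11.6°. The holder's y runs along world +y.

Emit:
{"api": "arm_command", "payload": {"deltas": [{"x": 2.8, "y": -2.9, "wz": -0.122, "gripper": 0.35}, {"x": 2.8, "y": -2.9, "wz": -0.122}, {"x": 2.8, "y": -2.9, "wz": -0.122}, {"x": 2.8, "y": -2.9, "wz": -0.122}, {"x": 2.8, "y": -2.9, "wz": -0.122}, {"x": 2.8, "y": -2.9, "wz": -0.122}, {"x": 2.8, "y": -2.9, "wz": -0.122}, {"x": 2.8, "y": -2.9, "wz": -0.122}], "squeeze": 30}}

```text
invalid input at $.deltas[0]: expected keys gripper, x, y, z, wx, wy, wz
```

```bash
python3 - <<'E'
from h import *
np.set_printoptions(precision=4,suppress=True)
s=bot.sense(); print(s["t"],s["joint_positions"],s["eef_pos"],s["orientation"],s["gripper_width"])
c=bot.calibration("wrist"); im,d=bot.capture("wrist"); p=pts(c,d); save("w1",im)
print(c["eye"],rot(c))
m=(d>0)&(p[...,2]>.064)&(p[...,2]<.08); q=p[m]
n,l,st,ce=cv2.connectedComponentsWithStats(m.astype(np.uint8))
for i in range(1,n):
    if st[i,4]>200:
        q=p[l==i]; r=cv2.minAreaRect((q[:,:2]*1000).astype(np.float32)); print(st[i],r,q[:,2].mean())
E
```

```text
0.1 [ 1.0295  0.2073  1.5428 -0.0001  1.3935 -0.1505] [0.2189 0.5314 0.4036] [ 0.1942  0.981  -0.001  -0.0003] 0.09385011778770407
[0.1432 0.5625 0.3829] [[ 0.3806 -0.8887 -0.2557]
 [ 0.9247  0.3652  0.1075]
 [-0.0021 -0.2774  0.9608]]
[ 273  415   56   45 1463] ((429.1846008300781, 418.5894470214844), (84.18730163574219, 33.170989990234375), 1.1486304998397827) 0.06980449766644696
```

View pics/w1.png

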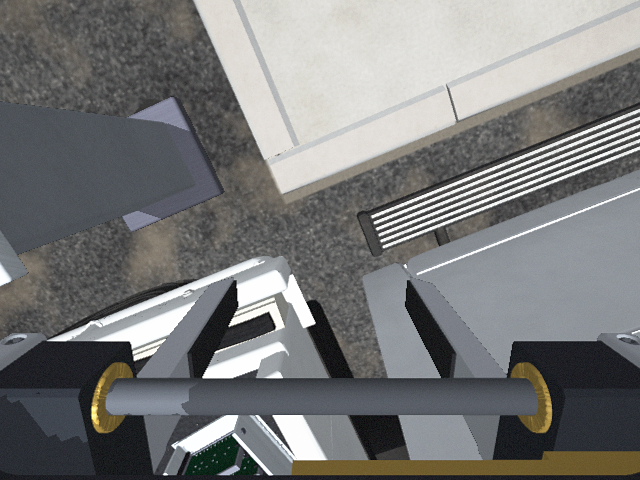

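The wrist view shows the two open fingers at px (215,310) and (440,330). It is not over the rack yet, because the move was refused: rows need all the keys.

Emit:
{"api": "arm_command", "payload": {"deltas": [{"x": 2.8, "y": -2.9, "z": 0, "wx": 0, "wy": 0, "wz": -0.122, "gripper": 0.35}, {"x": 2.8, "y": -2.9, "z": 0, "wx": 0, "wy": 0, "wz": -0.122, "gripper": 0.35}, {"x": 2.8, "y": -2.9, "z": 0, "wx": 0, "wy": 0, "wz": -0.122, "gripper": 0.35}, {"x": 2.8, "y": -2.9, "z": 0, "wx": 0, "wy": 0, "wz": -0.122, "gripper": 0.35}, {"x": 2.8, "y": -2.9, "z": 0, "wx": 0, "wy": 0, "wz": -0.122, "gripper": 0.35}, {"x": 2.8, "y": -2.9, "z": 0, "wx": 0, "wy": 0, "wz": -0.122, "gripper": 0.35}, {"x": 2.8, "y": -2.9, "z": 0, "wx": 0, "wy": 0, "wz": -0.122, "gripper": 0.35}, {"x": 2.8, "y": -2.9, "z": 0, "wx": 0, "wy": 0, "wz": -0.122, "gripper": 0.35}], "squeeze": 30}}

```text
t: 0.82
eef_pos: [0.4439, 0.298, 0.4045]
orientation: [0.634, 0.774, -0.0, -0.0]
force: [0.4, 2.0, -0.2]
gripper_width: 0.0441
finger_force: 0.0
```

```bash
cat > w.py <<'E'
from h import *
np.set_printoptions(precision=4,suppress=True)
def state():
    s=bot.sense(); r=R.from_quat(s["orientation"]).as_matrix()
    print("t",s["t"],"q",s["joint_positions"],"tcp",s["eef_pos"],"ty",r[:,1],"tz",r[:,2],"w",s["gripper_width"],"F",s["force"],s["finger_force"]); return s
def comps(p,d,zl,zh,mn=200):
    m=(d>0)&(p[...,2]>zl)&(p[...,2]<zh)
    n,l,st,ce=cv2.connectedComponentsWithStats(m.astype(np.uint8))
    for i in range(1,n):
        if st[i,4]>mn:
            q=p[l==i]; r=cv2.minAreaRect((q[:,:2]*1000).astype(np.float32)); print(st[i],np.array(r[0]),np.array(r[1]),r[2],"z",q[:,2].mean())
E
python3 - <<'E'
from w import *
state()
c=bot.calibration("wrist"); im,d=bot.capture("wrist"); p=pts(c,d); save("w2",im)
comps(p,d,.064,.08)
E
```

```text
t 0.8167 q [0.4292 0.1212 1.6406 0.0001 1.38   0.2311] tcp [0.4439 0.298  0.4045] ty [ 0.9805  0.1967 -0.0003] tz [-0.0003 -0.     -1.    ] w 0.044076906719544014 F [ 0.4395  2.0167 -0.243 ] 0.0
[ 228   52  177   76 7294] [413.5953 417.7795] [147.4665  33.373 ] 0.7572532296180725 z 0.06997007835676042
[320 190   9 103 921] [447.6837 288.8334] [ 7.8276 99.3064] 11.33059310913086 z 0.0710065419577713
```

View pics/w2.png

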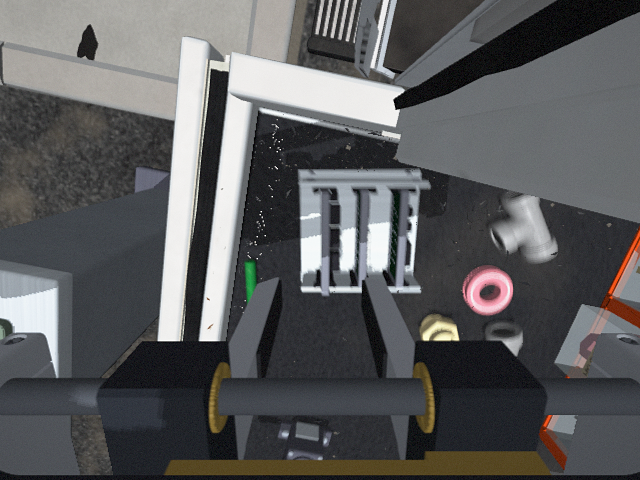

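The wrist view shows the control board at the rack's left slot, px (324,240). Measured centre is (0.448, 0.289) with yaw 11.3°, which agrees with the top view to about 2 mm.

Emit:
{"api": "arm_command", "payload": {"deltas": [{"x": 0.2, "y": -0.4, "z": -3.5, "wx": 0, "wy": 0, "wz": 0, "gripper": 0.3}, {"x": 0.2, "y": -0.4, "z": -3.5, "wx": 0, "wy": 0, "wz": 0, "gripper": 0.3}, {"x": 0, "y": 0, "z": -3.0, "wx": 0, "wy": 0, "wz": 0, "gripper": 0.3}, {"x": 0, "y": 0, "z": 0, "wx": 0, "wy": 0, "wz": 0, "gripper": 0.3}, {"x": 0, "y": 0, "z": 0, "wx": 0, "wy": 0, "wz": 0, "gripper": 0.3}]}}

```text
t: 1.28
eef_pos: [0.4461, 0.2913, 0.3029]
orientation: [0.631, 0.776, -0.002, -0.001]
force: [0.1, 0.3, 0.6]
gripper_width: 0.0282
finger_force: 0.0
```

```bash
python3 - <<'E'
from w import *
state()
c=bot.calibration("wrist"); im,d=bot.capture("wrist"); p=pts(c,d); save("w3",im)
comps(p,d,.064,.08)
E
```

```text
t 1.2833 q [0.416  0.2273 1.7417 0.0001 1.1778 0.2117] tcp [0.4461 0.2913 0.3029] ty [ 0.9792  0.2028 -0.0051] tz [-0.0048 -0.002  -1.    ] w 0.028236872075955932 F [0.1354 0.2674 0.6366] 0.0
[  181     0   273   160 17507] [420.7663 416.6073] [ 56.9867 163.6757] 80.49764251708984 z 0.07012041311993852
[ 319  199   13  146 1732] [447.4619 288.4489] [ 7.632  99.9003] 12.103861808776855 z 0.07105617468018917
```

Emit:
{"api": "arm_command", "payload": {"deltas": [{"x": 0.2, "y": -0.2, "z": -2.8, "wx": 0, "wy": 0, "wz": 0, "gripper": 0.3}, {"x": 0, "y": 0, "z": -2.5, "wx": 0, "wy": 0, "wz": 0, "gripper": 0.3}, {"x": 0, "y": 0, "z": 0, "wx": 0, "wy": 0, "wz": 0, "gripper": 0.3}, {"x": 0, "y": 0, "z": 0, "wx": 0, "wy": 0, "wz": 0, "gripper": 0}, {"x": 0, "y": 0, "z": 0, "wx": 0, "wy": 0, "wz": 0, "gripper": 0}, {"x": 0, "y": 0, "z": 0, "wx": 0, "wy": 0, "wz": 0, "gripper": 0}, {"x": 0, "y": 0, "z": 0, "wx": 0, "wy": 0, "wz": 0, "gripper": 0}], "squeeze": 30}}

```text
t: 1.92
eef_pos: [0.4492, 0.2902, 0.2541]
orientation: [0.631, 0.775, 0.0, -0.0]
force: [-4.3, -0.3, 9.1]
gripper_width: 0.0081
finger_force: 29.9
```

```bash
python3 - <<'E'
from w import *
state()
E
```

```text
t 1.9167 q [0.4114 0.2975 1.7703 0.001  1.0733 0.2069] tcp [0.4492 0.2902 0.2541] ty [0.9792 0.2027 0.0002] tz [ 0.     0.001 -1.   ] w 0.008063030368597514 F [-4.3419 -0.3341  9.0619] 29.91014152765274
```

Emit:
{"api": "arm_command", "payload": {"deltas": [{"x": 0, "y": 0, "z": 0.8, "wx": 0, "wy": 0, "wz": 0, "gripper": 0}, {"x": 0, "y": 0, "z": 1.5, "wx": 0, "wy": 0, "wz": 0, "gripper": 0}, {"x": 0, "y": 0, "z": 2, "wx": 0, "wy": 0, "wz": 0, "gripper": 0}, {"x": 0, "y": 0, "z": 2, "wx": 0, "wy": 0, "wz": 0, "gripper": 0}, {"x": 0, "y": 0, "z": 2, "wx": 0, "wy": 0, "wz": 0, "gripper": 0}, {"x": 0, "y": 0, "z": 2, "wx": 0, "wy": 0, "wz": 0, "gripper": 0}, {"x": 0, "y": 0, "z": 2, "wx": 0, "wy": 0, "wz": 0, "gripper": 0}]}}

```text
t: 2.5
eef_pos: [0.449, 0.2896, 0.3769]
orientation: [0.631, 0.775, 0.001, 0.001]
force: [0.3, -0.2, -1.3]
gripper_width: 0.0077
finger_force: 30.0
```

```bash
python3 - <<'E'
from w import *
state()
im,d,p=cloud("top"); save("t2",im); np.savez("t2.npz",im=im,d=d,p=p)
c=bot.calibration("wrist"); im,d=bot.capture("wrist"); p=pts(c,d); save("w4",im); np.savez("w4.npz",im=im,d=d,p=p)
comps(p,d,.17,.22)
E
```

```text
t 2.5 q [ 0.4109  0.1447  1.6732 -0.0001  1.3216  0.2068] tcp [0.449  0.2896 0.3769] ty [0.9792 0.2027 0.0021] tz [ 0.002   0.0007 -1.    ] w 0.0077272171723051725 F [ 0.2586 -0.1609 -1.3216] 29.97064232826233
[ 428   14   84  159 5802] [491.1481 396.6409] [17.1864 60.0613] 28.95471954345703 z 0.1990926818551672
[ 286  205   72  173 4256] [449.5158 293.7482] [89.952  31.7056] 87.93339538574219 z 0.19983193625867868
```

View pics/w4.png

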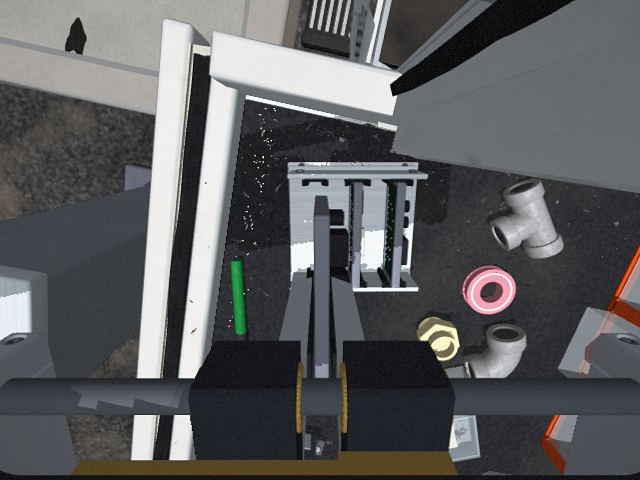

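The wrist view shows the board held between the fingers at px (322,290). The other two boards are still in their slots at px (355,235) and (395,235). I'll now carry it clear to the right, turn it square and start tilting.

Emit:
{"api": "arm_command", "payload": {"deltas": [{"x": 0, "y": -1.5, "z": 0, "wx": 0, "wy": 0, "wz": -0.11, "gripper": 0}, {"x": -0.7, "y": -2, "z": 0, "wx": 0, "wy": 0, "wz": -0.11, "gripper": 0}, {"x": -0.9, "y": -2, "z": 0, "wx": -0.0018, "wy": -0.1155, "wz": 0, "gripper": 0}, {"x": -0.9, "y": -2, "z": 0, "wx": -0.0018, "wy": -0.1155, "wz": 0, "gripper": 0}, {"x": -0.9, "y": -2, "z": 0, "wx": -0.0018, "wy": -0.1155, "wz": 0, "gripper": 0}, {"x": -0.9, "y": -2, "z": 0, "wx": -0.0018, "wy": -0.1155, "wz": 0, "gripper": 0}, {"x": -0.9, "y": -2, "z": 0, "wx": -0.0018, "wy": -0.1155, "wz": 0, "gripper": 0}]}}

```text
t: 3.18
eef_pos: [0.3959, 0.1539, 0.3737]
orientation: [0.683, 0.672, 0.201, 0.204]
force: [0.5, -0.9, -1.4]
gripper_width: 0.0075
finger_force: 30.0
```

```bash
python3 - <<'E'
from w import *
state()
E
```

```text
t 3.1833 q [ 0.2079 -0.244   2.1011 -0.1853  0.7231  0.3268] tcp [0.3959 0.1539 0.3737] ty [ 0.8356 -0.0125  0.5493] tz [ 0.5492 -0.0087 -0.8357] w 0.007476675019366673 F [ 0.454  -0.936  -1.4357] 29.967058897018433
```

Emit:
{"api": "arm_command", "payload": {"deltas": [{"x": -0.6, "y": -1.1, "z": -1.5, "wx": -0.0018, "wy": -0.1145, "wz": 0, "gripper": 0}, {"x": -0.6, "y": -1.1, "z": -2.5, "wx": -0.0018, "wy": -0.1145, "wz": 0, "gripper": 0}, {"x": -0.6, "y": -1.1, "z": -2.5, "wx": -0.0018, "wy": -0.1145, "wz": 0, "gripper": 0}, {"x": 0, "y": 0, "z": -2.5, "wx": 0, "wy": 0, "wz": 0, "gripper": 0}, {"x": 0, "y": 0, "z": -2.5, "wx": 0, "wy": 0, "wz": 0, "gripper": 0}, {"x": 0, "y": 0, "z": -2.5, "wx": 0, "wy": 0, "wz": 0, "gripper": 0}, {"x": 0, "y": 0, "z": 0, "wx": 0, "wy": 0, "wz": 0, "gripper": 0}]}}

```text
t: 3.77
eef_pos: [0.3822, 0.1213, 0.2643]
orientation: [0.652, 0.635, 0.285, 0.302]
force: [0.2, 0.9, -2.8]
gripper_width: 0.0081
finger_force: 30.0
```

```bash
python3 - <<'E'
from w import *
s=state(); r=R.from_quat(s["orientation"]).as_matrix()
print("bottom edge",s["eef_pos"]+.248*r[:,2]-.004*r[:,1],"elev",np.degrees(np.arcsin(-r[2,2])),"tx",r[:,0])
E
```

```text
t 3.7667 q [ 0.1405 -0.1139  2.3338 -1.0832  0.1558  1.1824] tcp [0.3822 0.1213 0.2643] ty [ 0.6551 -0.0115  0.7554] tz [ 0.7549 -0.0317 -0.6551] w 0.008090574242347265 F [ 0.2379  0.8809 -2.8124] 29.96860384941101
bottom edge [0.5667 0.1135 0.0989] elev 40.92685461843792 tx [ 0.0315  0.9994 -0.0122]
```

Tilt is running into the wrist's range (q5 near 0, q4 near -1.1). I'll fit the arm's kinematics from the logged poses to find a place where the laid-down tilt is reachable.

```bash
cat > kin.py <<'E'
import numpy as np
from scipy.optimize import least_squares
from scipy.spatial.transform import Rotation as R
D=[([1.0295,.2073,1.5428,-.0001,1.3935,-.1505],[.2189,.5314,.4036]),([.4292,.1212,1.6406,.0001,1.38,.2311],[.4439,.298,.4045]),
([.416,.2273,1.7417,.0001,1.1778,.2117],[.4461,.2913,.3029]),([.4114,.2975,1.7703,.001,1.0733,.2069],[.4492,.2902,.2541]),
([.4109,.1447,1.6732,-.0001,1.3216,.2068],[.449,.2896,.3769]),([.2079,-.244,2.1011,-.1853,.7231,.3268],[.3959,.1539,.3737]),
([.1405,-.1139,2.3338,-1.0832,.1558,1.1824],[.3822,.1213,.2643])]
def fk(q,P):
    L1,L2,e,h,d,a,l=P; s=q[1]+q[2]
    Rw=R.from_euler("ZYZYZ",[q[0],s,q[3],q[4],q[5]])
    p=np.array([a+L1*np.sin(q[1])+L2*np.sin(s)+e*np.cos(s),l,h+L1*np.cos(q[1])+L2*np.cos(s)-e*np.sin(s)])
    return R.from_euler("z",q[0]).apply(p)+d*Rw.as_matrix()[:,2],Rw.as_matrix()
f=lambda P:np.ravel([np.array(fk(q,P)[0])-p for q,p in D])*1000
r=least_squares(lambda P:np.r_[f(P),.5*(P-np.array([.4,.4,0,.2,.1,0,.08]))],[.4,.4,0,.2,.1,0,.08]); P=r.x
lo=np.array([-2.73,-.86,.23,-1.11,.08,-2.82])+.03; hi=np.array([2.73,2.22,2.46,4.25,2.63,2.82])-.03
TQ=None
def ik(p,Rt,q0=[.2,0,2,0,.6,.3]):
    g=lambda q:np.r_[(fk(q,P)[0]-p)*10,(R.from_matrix(Rt.T@fk(q,P)[1])).as_rotvec()]
    return min((least_squares(g,np.clip(q,lo+1e-3,hi-1e-3),bounds=(lo,hi)) for q in (q0,[.2,.5,1.5,-.8,.5,1],[.2,.5,1.5,.8,.5,-1],[.2,.5,1.5,1.5,.8,-1.5],[.2,.5,1.5,2.8,.8,-2.5])),key=lambda o:o.cost)
E
python3 - <<'E'
from kin import *
np.set_printoptions(precision=4,suppress=True)
print("P",P,"res mm",np.abs(f(P)).max())
# check tool frame convention
from workcell import bot
s=bot.sense(); q=s["joint_positions"]; Rm=fk(q,P)[1]; Rt=R.from_quat(s["orientation"]).as_matrix(); C=Rm.T@Rt; print(C)
for az in (0,-40,-60,40):
  for el in (45,40,37):
    e=np.radians(el);a=np.radians(az)
    tz=np.array([np.cos(e)*np.cos(a),np.cos(e)*np.sin(a),-np.sin(e)]); tx=np.array([-np.sin(a),np.cos(a),0]); ty=np.cross(tz,tx)
    RT=np.stack([tx,ty,tz],1)@C.T
    for bc in ((.56,.115),(.60,.115),(.52,.1)):
        mid=np.array([bc[0],bc[1],.003+.004]); # bottom edge
        t=mid-.248*tz
        o=ik(t,RT); print(az,el,bc,t,"cost",round(o.cost*1e4,3),o.x)
E
```

```text
Traceback (most recent call last):
  File "kin.py", line 14, in <module>
    r=least_squares(lambda P:np.r_[f(P),.5*(P-np.array([.4,.4,0,.2,.1,0,.08]))],[.4,.4,0,.2,.1,0,.08]); P=r.x
  File "kin.py", line 14, in <lambda>
    r=least_squares(lambda P:np.r_[f(P),.5*(P-np.array([.4,.4,0,.2,.1,0,.08]))],[.4,.4,0,.2,.1,0,.08]); P=r.x
                                   ~^^^
  File "kin.py", line 13, in <lambda>
    f=lambda P:np.ravel([np.array(fk(q,P)[0])-p for q,p in D])*1000
                                  ~~^^^^^
  File "kin.py", line 10, in fk
    Rw=R.from_euler("ZYZYZ",[q[0],s,q[3],q[4],q[5]])
  File "scipy/spatial/transform/_rotation.pyx", line 1413, in scipy.spatial.transform._rotation.Rotation.from_euler
ValueError: Expected axis specification to be a non-empty string of upto 3 characters, got ZYZYZ
```

```bash
sed -i 's/Rw=R.from_euler("ZYZYZ",\[q\[0\],s,q\[3\],q\[4\],q\[5\]\])/Rw=R.from_euler("ZYZ",[q[0],s,q[3]])*R.from_euler("YZ",[q[4],q[5]])/' kin.py
cat > t.py <<'E'
from kin import *
np.set_printoptions(precision=4,suppress=True)
print("P",P,"res mm",np.abs(f(P)).max())
from workcell import bot
s=bot.sense(); q=s["joint_positions"]; Rm=fk(q,P)[1]; Rt=R.from_quat(s["orientation"]).as_matrix(); C=Rm.T@Rt; print(C)
for az in (0,-40,-70,40):
  for el in (45,38):
    e=np.radians(el);a=np.radians(az)
    tz=np.array([np.cos(e)*np.cos(a),np.cos(e)*np.sin(a),-np.sin(e)]); tx=np.array([-np.sin(a),np.cos(a),0]); ty=np.cross(tz,tx)
    RT=np.stack([tx,ty,tz],1)@C.T
    for bc in ((.56,.115),(.60,.115)):
        t=np.array([bc[0],bc[1],.005])-.248*tz
        o=ik(t,RT); print(az,el,bc,t,"cost",round(o.cost*1e4,3),o.x)
E
python3 t.py
```

```text
P [ 0.4552  0.4998  0.0941  0.2827  0.1427 -0.0002  0.0862] res mm 0.06471014853087764
[[-0. -1. -0.]
 [ 1. -0.  0.]
 [-0. -0.  1.]]
0 45 (0.56, 0.115) [0.3846 0.115  0.1804] cost 29.854 [ 0.059   0.1254  2.3505  2.8365  0.11   -2.79  ]
0 45 (0.6, 0.115) [0.4246 0.115  0.1804] cost 26.233 [ 0.0537  0.1958  2.2659  2.8321  0.11   -2.79  ]
0 38 (0.56, 0.115) [0.3646 0.115  0.1577] cost 103.905 [ 0.0336  0.1915  2.4135  2.8295  0.3365 -2.79  ]
0 38 (0.6, 0.115) [0.4046 0.115  0.1577] cost 90.887 [ 0.0335  0.2496  2.3264  2.8277  0.3099 -2.79  ]
-40 45 (0.56, 0.115) [0.4257 0.2277 0.1804] cost 5.59 [ 0.504   0.3731  1.9901 -1.08    0.8211  2.0001]
-40 45 (0.6, 0.115) [0.4657 0.2277 0.1804] cost 3.903 [ 0.4643  0.4207  1.9153 -1.08    0.8074  1.9538]
-40 38 (0.56, 0.115) [0.4103 0.2406 0.1577] cost 115.856 [ 0.5596  0.4368  1.9729 -1.08    0.9022  2.0774]
-40 38 (0.6, 0.115) [0.4503 0.2406 0.1577] cost 114.186 [ 0.5145  0.477   1.9018 -1.08    0.8821  2.0236]
-70 45 (0.56, 0.115) [0.5    0.2798 0.1804] cost 0.0 [ 0.5329  0.5897  1.6379 -0.8276  1.2351  2.172 ]
-70 45 (0.6, 0.115) [0.54   0.2798 0.1804] cost 0.0 [ 0.5004  0.6385  1.5521 -0.8314  1.2409  2.1245]
-70 38 (0.56, 0.115) [0.4932 0.2986 0.1577] cost 0.0 [ 0.5847  0.6674  1.6055 -0.9156  1.3107  2.2655]
-70 38 (0.6, 0.115) [0.5332 0.2986 0.1577] cost 0.0 [ 0.5499  0.7117  1.5221 -0.9249  1.3129  2.2165]
40 45 (0.56, 0.115) [0.4257 0.0023 0.1804] cost 0.0 [-0.4239  0.2183  2.2348  1.2491  0.7363 -2.121 ]
40 45 (0.6, 0.115) [0.4657 0.0023 0.1804] cost 0.0 [-0.3808  0.2817  2.143   1.2417  0.719  -2.0671]
40 38 (0.56, 0.115) [ 0.4103 -0.0106  0.1577] cost 0.0 [-0.5111  0.2993  2.2749  1.4415  0.8379 -2.3988]
40 38 (0.6, 0.115) [ 0.4503 -0.0106  0.1577] cost 0.0 [-0.4568  0.351   2.1852  1.4485  0.8129 -2.3424]
```

```bash
cat > t2.py <<'E'
from kin import *
np.set_printoptions(precision=4,suppress=True)
from workcell import bot
C=np.array([[0,-1,0],[1,0,0],[0,0,1.]])
for az in (0,6,10):
  for el in (48,52,58):
    e=np.radians(el);a=np.radians(az)
    tz=np.array([np.cos(e)*np.cos(a),np.cos(e)*np.sin(a),-np.sin(e)]); tx=np.array([-np.sin(a),np.cos(a),0]); ty=np.cross(tz,tx)
    RT=np.stack([tx,ty,tz],1)@C.T
    for bc,dz in (((.57,.115),0),((.57,.115),-.025),((.54,.115),-.025)):
        t=np.array([bc[0],bc[1],.004+dz])-.248*tz
        o=ik(t,RT,[.2,.1,2,0,.4,.2]); print(az,el,bc,dz,t,"cost",round(o.cost*1e4,3),o.x)
E
python3 t2.py
```

```text
0 48 (0.57, 0.115) 0 [0.4041 0.115  0.1883] cost 15.936 [ 0.1054  0.1319  2.2758 -1.08    0.11    1.16  ]
0 48 (0.57, 0.115) -0.025 [0.4041 0.115  0.1633] cost 25.932 [ 0.0566  0.2104  2.2995  2.8361  0.11   -2.79  ]
0 48 (0.54, 0.115) -0.025 [0.3741 0.115  0.1633] cost 28.118 [ 0.0609  0.1604  2.3622  2.8398  0.11   -2.79  ]
0 52 (0.57, 0.115) 0 [0.4173 0.115  0.1994] cost 0.0 [ 0.0862  0.1218  2.2436 -0.4341  0.1264  0.499 ]
0 52 (0.57, 0.115) -0.025 [0.4173 0.115  0.1744] cost 5.443 [ 0.0977  0.1934  2.2381 -0.8789  0.11    0.9545]
0 52 (0.54, 0.115) -0.025 [0.3873 0.115  0.1744] cost 6.275 [ 0.1097  0.1445  2.3033 -1.08    0.11    1.1656]
0 58 (0.57, 0.115) 0 [0.4386 0.115  0.2143] cost 0.0 [ 0.0784  0.1228  2.1641 -0.1408  0.3004  0.2011]
0 58 (0.57, 0.115) -0.025 [0.4386 0.115  0.1893] cost 0.0 [ 0.0784  0.1852  2.1702 -0.181   0.2328  0.2428]
0 58 (0.54, 0.115) -0.025 [0.4086 0.115  0.1893] cost 0.0 [ 0.0853  0.1325  2.2362 -0.2079  0.2207  0.2754]
6 48 (0.57, 0.115) 0 [0.405  0.0977 0.1883] cost 4.586 [-0.0098  0.1232  2.3125  1.8756  0.11   -1.9618]
6 48 (0.57, 0.115) -0.025
[... 1098 characters left out ...]
st 0.0 [-0.0592  0.1507  2.3797  2.1733  0.1893 -2.3569]
10 52 (0.57, 0.115) 0 [0.4196 0.0885 0.1994] cost 0.0 [-0.0391  0.1064  2.2618  0.8277  0.1782 -0.9891]
10 52 (0.57, 0.115) -0.025 [0.4196 0.0885 0.1744] cost 0.0 [-0.0391  0.1798  2.2646  1.2412  0.1384 -1.4076]
10 52 (0.54, 0.115) -0.025 [0.3896 0.0885 0.1744] cost 0.0 [-0.0431  0.1272  2.3321  1.3469  0.1367 -1.5173]
10 58 (0.57, 0.115) 0 [0.4406 0.0922 0.2143] cost 0.0 [-0.0196  0.1105  2.1784  0.332   0.319  -0.4816]
10 58 (0.57, 0.115) -0.025 [0.4406 0.0922 0.1893] cost 0.0 [-0.0196  0.1739  2.1846  0.4187  0.2542 -0.5719]
10 58 (0.54, 0.115) -0.025 [0.4106 0.0922 0.1893] cost 0.0 [-0.0214  0.119   2.2523  0.443   0.243  -0.5983]
```

Emit:
{"api": "arm_command", "payload": {"deltas": [{"x": 1.4, "y": -0.3, "z": 1.5, "wx": 0, "wy": 0.1, "wz": 0, "gripper": 0}, {"x": 1.4, "y": -0.3, "z": 1.5, "wx": 0, "wy": 0.1, "wz": 0, "gripper": 0}, {"x": 1.4, "y": -0.3, "z": 0.5, "wx": 0, "wy": 0.1, "wz": 0, "gripper": 0}, {"x": 1.4, "y": -0.3, "z": 0, "wx": 0, "wy": 0, "wz": 0.05, "gripper": 0}, {"x": 0, "y": 0, "z": 0, "wx": 0, "wy": 0, "wz": 0.04, "gripper": 0}, {"x": 0, "y": 0, "z": 0, "wx": 0, "wy": 0, "wz": 0, "gripper": 0}]}}

```text
t: 4.27
eef_pos: [0.416, 0.1105, 0.2825]
orientation: [0.644, 0.669, 0.253, 0.271]
force: [-0.2, -0.4, -2.9]
gripper_width: 0.0081
finger_force: 30.0
```

```bash
cat > be.py <<'E'
from w import *
s=state(); r=R.from_quat(s["orientation"]).as_matrix()
print("bottom edge",s["eef_pos"]+.248*r[:,2]-.004*r[:,1],"elev",np.degrees(np.arcsin(-r[2,2])),"az",np.degrees(np.arctan2(r[1,2],r[0,2])),"tx",r[:,0])
E
python3 be.py
```

```text
t 4.2667 q [ 0.0803 -0.0951  2.2381 -0.2687  0.2511  0.2766] tcp [0.416  0.1105 0.2825] ty [0.7256 0.0425 0.6868] tz [ 0.6877 -0.0108 -0.7259] w 0.008121553404345708 F [-0.1982 -0.398  -2.9477] 29.96726632118225
bottom edge [0.5836 0.1077 0.0997] elev 46.54156320084141 az -0.901982830353738 tx [-0.0234  0.999  -0.0371]
```

```bash
cat > goal.py <<'E'
import sys
from w import *
def lay(el,az,be):
    e,a=np.radians([el,az]); tz=np.array([np.cos(e)*np.cos(a),np.cos(e)*np.sin(a),-np.sin(e)]); tx=np.array([-np.sin(a),np.cos(a),0]); ty=np.cross(tz,tx)
    return np.array(be)-.248*tz+.004*ty, np.stack([tx,ty,tz],1)
def down(yaw_ty,p):
    ty=np.array([np.cos(yaw_ty),np.sin(yaw_ty),0]); tz=np.array([0,0,-1.]); return np.array(p),np.stack([np.cross(ty,tz),ty,tz],1)
def go(p,Rt):
    s=state(); Rc=R.from_quat(s["orientation"]).as_matrix()
    print("shift cm",(p-s["eef_pos"])*100,"turn",R.from_matrix(Rt@Rc.T).as_rotvec())
E
python3 -c "
from goal import *
go(*lay(57,3,(.57,.113,.03)))"
```

```text
t 4.2667 q [ 0.0803 -0.0951  2.2381 -0.2687  0.2511  0.2766] tcp [0.416  0.1105 0.2825] ty [0.7256 0.0425 0.6868] tz [ 0.6877 -0.0108 -0.7259] w 0.008121553404345708 F [-0.1982 -0.398  -2.9477] 29.96726632118225
shift cm [ 2.2478 -0.4411 -4.2318] turn [0.0301 0.1831 0.0255]
```

Emit:
{"api": "arm_command", "payload": {"deltas": [{"x": 1.1, "y": -0.2, "z": -0.5, "wx": 0.015, "wy": 0.092, "wz": 0.013, "gripper": 0}, {"x": 1.1, "y": -0.2, "z": -0.5, "wx": 0.015, "wy": 0.091, "wz": 0.013, "gripper": 0}, {"x": 0, "y": 0, "z": -1.6, "wx": 0, "wy": 0, "wz": 0, "gripper": 0}, {"x": 0, "y": 0, "z": -1.6, "wx": 0, "wy": 0, "wz": 0, "gripper": 0}, {"x": 0, "y": 0, "z": 0, "wx": 0, "wy": 0, "wz": 0, "gripper": 0}, {"x": 0, "y": 0, "z": 0, "wx": 0, "wy": 0, "wz": 0, "gripper": 0}]}}

```text
t: 4.77
eef_pos: [0.4359, 0.1068, 0.2389]
orientation: [0.66, 0.696, 0.205, 0.196]
force: [-1.1, -0.4, -1.4]
gripper_width: 0.0077
finger_force: 30.0
```

```bash
python3 be.py; python3 -c "
from goal import *
go(*lay(57,3,(.57,.113,.0)))
im,d,p=cloud('top'); m=(d>0)&(p[...,2]>.012)&(p[...,2]<.13); m[:, :250]=0; m[:,320:]=0; m[:190]=0;m[300:]=0
q=p[m]; print(len(q), q.min(0),q.max(0)); save('t3',im[160:340,200:440])"
```

```text
t 4.7667 q [ 0.0468  0.0515  2.1731  0.0021  0.3418 -0.008 ] tcp [0.4359 0.1068 0.2389] ty [0.8378 0.0452 0.5441] tz [ 0.5434  0.0261 -0.839 ] w 0.007739284585543725 F [-1.105  -0.3856 -1.3569] 29.968749582767487
bottom edge [0.5673 0.1131 0.0286] elev 57.03854510395507 az 2.7539628324858856 tx [-0.0522  0.9986 -0.0027]
t 4.7667 q [ 0.0468  0.0515  2.1731  0.0021  0.3418 -0.008 ] tcp [0.4359 0.1068 0.2389] ty [0.8378 0.0452 0.5441] tz [ 0.5434  0.0261 -0.839 ] w 0.007739284585543725 F [-1.105  -0.3856 -1.3569] 29.968749582767487
shift cm [ 0.2608 -0.0683 -2.872 ] turn [ 0.0027 -0.0005  0.0002]
1428 [0.5257 0.0331 0.0121] [0.6535 0.1773 0.1296]
```

Emit:
{"api": "arm_command", "payload": {"deltas": [{"x": 0, "y": 0, "z": -1.2, "wx": 0, "wy": 0, "wz": 0, "gripper": 0}, {"x": 0, "y": 0, "z": -1.0, "wx": 0, "wy": 0, "wz": 0, "gripper": 0}, {"x": 0, "y": 0, "z": -0.3, "wx": 0, "wy": 0, "wz": 0, "gripper": 0}, {"x": 0, "y": 0, "z": -0.2, "wx": 0, "wy": 0, "wz": 0, "gripper": 0}, {"x": 0, "y": 0, "z": 0, "wx": 0, "wy": 0, "wz": 0, "gripper": 0}, {"x": 0, "y": 0, "z": 0, "wx": 0, "wy": 0, "wz": 0, "gripper": 0}]}}

```text
t: 5.32
eef_pos: [0.4373, 0.1067, 0.2136]
orientation: [0.659, 0.695, 0.207, 0.198]
force: [-0.3, 0.5, -1.1]
gripper_width: 0.0075
finger_force: 30.0
```

Emit:
{"api": "arm_command", "payload": {"deltas": [{"x": 0, "y": 0, "z": -0.15, "wx": 0, "wy": 0, "wz": 0, "gripper": 0}, {"x": 0, "y": 0, "z": 0, "wx": 0, "wy": 0, "wz": 0, "gripper": 0}, {"x": 0, "y": 0, "z": 0, "wx": 0, "wy": 0, "wz": 0, "gripper": 0}]}}

```text
t: 5.57
eef_pos: [0.437, 0.1066, 0.2116]
orientation: [0.659, 0.695, 0.206, 0.198]
force: [0.2, 0.1, -1.7]
gripper_width: 0.0082
finger_force: 30.0
```

```bash
python3 be.py
```

```text
t 5.5667 q [ 0.0463  0.1193  2.1823  0.0027  0.2608 -0.0092] tcp [0.437  0.1066 0.2116] ty [0.8357 0.0453 0.5474] tz [ 0.5468  0.026  -0.8369] w 0.008181441617680653 F [ 0.1607  0.1297 -1.7484] 29.968671798706055
bottom edge [0.5692 0.1129 0.0018] elev 56.81156536274935 az 2.725661720872036 tx [-0.0522  0.9986 -0.003 ]
```

Emit:
{"api": "arm_command", "payload": {"deltas": [{"x": 0, "y": 0, "z": -0.15, "wx": 0, "wy": 0, "wz": 0, "gripper": 0}, {"x": 0, "y": 0, "z": -0.1, "wx": 0, "wy": 0, "wz": 0, "gripper": 0}, {"x": 0, "y": 0, "z": 0, "wx": 0, "wy": 0, "wz": 0, "gripper": 0}, {"x": 0, "y": 0, "z": 0, "wx": 0, "wy": 0, "wz": 0, "gripper": 0}]}}

```text
t: 5.9
eef_pos: [0.4375, 0.1067, 0.2096]
orientation: [0.659, 0.695, 0.207, 0.198]
force: [-2.3, -0.9, 4.1]
gripper_width: 0.0079
finger_force: 30.0
```

```bash
python3 be.py
```

```text
t 5.9 q [ 0.0463  0.1253  2.1823  0.0029  0.2526 -0.0093] tcp [0.4375 0.1067 0.2096] ty [0.8345 0.0451 0.5492] tz [ 0.5486  0.0261 -0.8357] w 0.007897425300605382 F [-2.3162 -0.9019  4.1001] 29.983386397361755
bottom edge [0.5702 0.113  0.0001] elev 56.687094599168816 az 2.726569981714603 tx [-0.052   0.9986 -0.0029]
```

Edge is on the worktop (+5 N). I'll open a little, let the board rest on the lower finger, lower that finger and draw it out.

Emit:
{"api": "arm_command", "payload": {"deltas": [{"x": 0, "y": 0, "z": 0, "wx": 0, "wy": 0, "wz": 0, "gripper": 0.15}, {"x": 0, "y": 0, "z": 0, "wx": 0, "wy": 0, "wz": 0, "gripper": 0.32}, {"x": 0, "y": 0, "z": 0, "wx": 0, "wy": 0, "wz": 0, "gripper": 0.32}, {"x": 0, "y": 0, "z": -0.6, "wx": 0, "wy": 0, "wz": 0, "gripper": 0.32}, {"x": 0, "y": 0, "z": -0.6, "wx": 0, "wy": 0, "wz": 0, "gripper": 0.32}, {"x": 0, "y": 0, "z": -0.6, "wx": 0, "wy": 0, "wz": 0, "gripper": 0.32}, {"x": 0, "y": 0, "z": 0, "wx": 0, "wy": 0, "wz": 0, "gripper": 0.32}, {"x": 0, "y": 0, "z": 0, "wx": 0, "wy": 0, "wz": 0, "gripper": 0.32}]}}

```text
t: 6.57
eef_pos: [0.4376, 0.1067, 0.1907]
orientation: [0.659, 0.695, 0.207, 0.198]
force: [0.5, 0.9, 0.6]
gripper_width: 0.0299
finger_force: 5.1
```

```bash
python3 be.py; python3 -c "
from goal import *
im,d,p=cloud('scene'); save('s3',cv2.resize(im[150:350,200:440],(720,600)))"
```

```text
t 6.5667 q [ 0.0463  0.1737  2.1863  0.0035  0.2008 -0.0101] tcp [0.4376 0.1067 0.1907] ty [0.8348 0.0453 0.5487] tz [ 0.5481  0.0261 -0.836 ] w 0.0299193728961449 F [0.5029 0.9369 0.6331] 5.058709122240543
bottom edge [ 0.5702  0.113  -0.0188] elev 56.72063582426708 az 2.7276915909013755 tx [-0.0522  0.9986 -0.003 ]
```

View pics/s3.png

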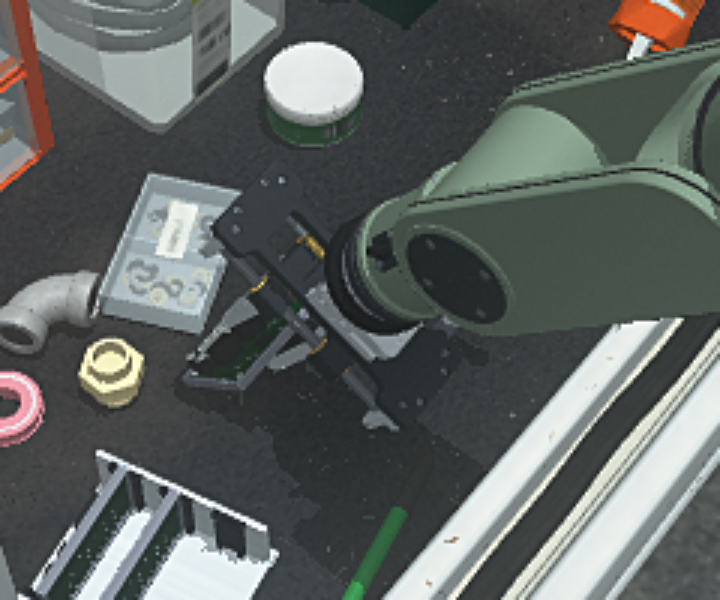

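The scene crop shows the board at px (260,345), component side up, its near edge resting on the lower finger. Next I'll open slightly more and draw back.

Emit:
{"api": "arm_command", "payload": {"deltas": [{"x": -0.3, "y": 0, "z": 0.1, "wx": 0, "wy": 0, "wz": 0, "gripper": 0.45}, {"x": -0.6, "y": 0, "z": 0.1, "wx": 0, "wy": 0, "wz": 0, "gripper": 0.45}, {"x": -0.8, "y": 0, "z": 0, "wx": 0, "wy": 0, "wz": 0, "gripper": 0.45}, {"x": -0.8, "y": 0, "z": 0, "wx": 0, "wy": 0, "wz": 0, "gripper": 0.45}, {"x": -0.8, "y": 0, "z": 0, "wx": 0, "wy": 0, "wz": 0, "gripper": 0.45}, {"x": -0.8, "y": 0, "z": 0.3, "wx": 0, "wy": 0, "wz": 0, "gripper": 0.45}, {"x": 0, "y": 0, "z": 0, "wx": 0, "wy": 0, "wz": 0, "gripper": 0.45}]}}

```text
t: 7.2
eef_pos: [0.3938, 0.1067, 0.1955]
orientation: [0.659, 0.696, 0.205, 0.197]
force: [0.0, -0.5, -0.1]
gripper_width: 0.0427
finger_force: 0.0
```

```bash
python3 be.py; python3 -c "
from w import *
for n in ('top','scene'):
    im,d,p=cloud(n); g=cv2.inRange(cv2.cvtColor(im,cv2.COLOR_RGB2HSV),(35,60,20),(90,255,255))>0
    b=g&(d>0)&(abs(p[...,0]-.54)<.08)&(abs(p[...,1]-.11)<.08)&(p[...,2]<.09)&(p[...,2]>.003)
    q=p[b]; print(n,len(q)); 
    if len(q)>20: print(q.min(0),q.max(0),np.median(q,0))
"
```

```text
t 7.2 q [ 0.0527  0.0799  2.281  -0.0127  0.2037  0.0108] tcp [0.3938 0.1067 0.1955] ty [0.8369 0.0458 0.5455] tz [ 0.5449  0.0261 -0.8381] w 0.04265186327892518 F [ 0.0029 -0.4951 -0.0688] 0.0
bottom edge [ 0.5256  0.113  -0.0145] elev 56.94139200760059 az 2.747250978085626 tx [-0.0526  0.9986 -0.0031]
top 156
[0.5123 0.066  0.003 ] [0.5611 0.1462 0.0212] [0.5346 0.0785 0.0051]
scene 367
[0.4943 0.0636 0.003 ] [0.5671 0.1581 0.082 ] [0.5245 0.1219 0.0058]
```

Emit:
{"api": "arm_command", "payload": {"deltas": [{"x": -0.5, "y": 0, "z": 3, "wx": 0, "wy": 0, "wz": 0, "gripper": 0.45}, {"x": 0, "y": 0, "z": 4, "wx": 0, "wy": 0, "wz": 0, "gripper": 0.7}, {"x": 2, "y": 0, "z": 3, "wx": 0, "wy": 0.115, "wz": 0, "gripper": 1}, {"x": 3, "y": 0, "z": 2.5, "wx": 0, "wy": 0.115, "wz": 0, "gripper": 1}, {"x": 3, "y": 0, "z": 2.5, "wx": 0, "wy": 0.115, "wz": 0, "gripper": 1}, {"x": 3, "y": 0, "z": 2.5, "wx": 0, "wy": 0.115, "wz": 0, "gripper": 1}, {"x": 3, "y": 0, "z": 2.5, "wx": 0, "wy": 0.115, "wz": 0, "gripper": 1}, {"x": 0, "y": 0, "z": 0, "wx": 0, "wy": 0, "wz": 0, "gripper": 1}]}}

```text
t: 7.97
eef_pos: [0.5353, 0.106, 0.3976]
orientation: [0.691, 0.722, 0.021, 0.003]
force: [1.8, 0.8, 1.0]
gripper_width: 0.0855
finger_force: 0.0
```

```bash
python3 -c "
from goal import *
state()
c=bot.calibration('wrist'); im,d=bot.capture('wrist'); p=pts(c,d); np.savez('w5.npz',im=im,d=d,p=p); comps(p,d,.003,.03,600)
im2,d2,p2=cloud('top'); comps(p2,d2,.004,.03,80); np.savez('t5.npz',im=im2,d=d2,p=p2)
save('w5',np.hstack([im[100:400,200:520],cv2.resize(im2[200:300,230:340],(330,300))]))
"
```

```text
t 7.9667 q [ 0.0303  0.139   1.6355  0.0256  1.332  -0.0194] tcp [0.5353 0.106  0.3976] ty [0.9984 0.0436 0.0355] tz [ 0.0344  0.0259 -0.9991] w 0.08553513379952933 F [1.8397 0.8349 1.0458] 0.0
[   82     0    74   372 12396] [335.527  121.4243] [387.4644  42.5338] 89.97228240966797 z 0.02273709282899795
[ 187    0   78   93 5037] [449.8372 282.6155] [57.6848 84.7604] 12.39953899383545 z 0.005212720972548931
[ 259    0   48   80 2711] [504.7729 290.6291] [33.6342 70.1618] 11.44397258758545 z 0.008112444332552904
[308   0  30  73 996] [540.7925 294.0259] [21.3039 62.4701] 12.306864738464355 z 0.0073149536888258565
[ 413    0   64   33 1092] [651.1912 315.2903] [21.5908 55.8753] 84.77911376953125 z 0.020558340251994284
[ 569    0   38   82 1515] [801.1455 303.5464] [71.6755 19.7092] 89.50106048583984 z 0.016863466573277267
[ 403   56   55   59 2041] [649.3761 255.3099] [53.0108 52.3732] 32.43937301635742 z 0.012655795571248263
[ 208   80  132   33 1213] [496.9127 237.2312] [129.8159   8.9161] 12.307458877563477 z 0.010554988463485552
[ 525   86   32   87 1034] [763.0184 217.2333] [14.9
[... 2973 characters left out ...]
5.3049 -267.4747] [666.079   26.1536] 89.9914321899414 z 0.026608431134425948
[121 347  57  10 203] [318.7671 371.0448] [ 17.5393 112.1577] 0.30193883180618286 z 0.005906121719038496
[313 348  56   7 147] [323.1894 -11.1566] [110.1054  10.3877] 86.15823364257812 z 0.00605651676296793
[400 349  32   6  81] [ 321.5429 -160.9312] [61.8904  8.1001] 88.06539916992188 z 0.005882314754111839
[486 351  23   7  83] [ 317.3092 -323.0351] [43.5215 10.1896] 83.61514282226562 z 0.006552119096671446
[592 350  48  10 125] [ 317.8439 -560.647 ] [17.4802 94.1815] 0.31710121035575867 z 0.005493884033801903
[310 472  75   8 585] [ 92.4754 -21.9388] [ 13.4784 139.3856] 0.15031157433986664 z 0.010184849624832721
```

View pics/w5.png

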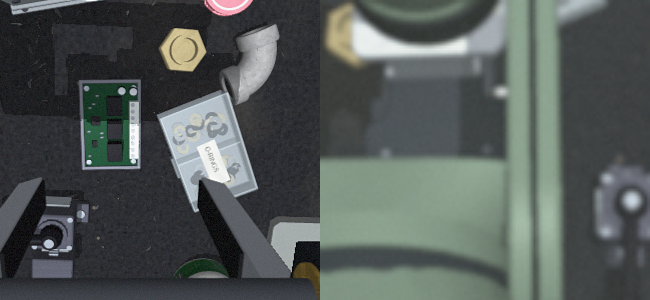

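The crop shows the board flat with the component side up at px (110,125), clear of the brass union and the box. Measured centre is (0.536, 0.1095), 65.5×100 mm, yaw 3.3°.

```bash
python3 -c "
from goal import *
go(*down(.057,(.537,.11,.26)))"
```

```text
t 8.0667 q [ 0.0314  0.1348  1.6535  0.0256  1.3266 -0.0195] tcp [0.5294 0.1064 0.3913] ty [0.9986 0.0446 0.027 ] tz [ 0.0259  0.0256 -0.9993] w 0.09247917666984763 F [-0.3908  0.054  -0.2216] 0.0
shift cm [  0.7594   0.3606 -13.131 ] turn [-0.0258  0.0258  0.012 ]
```

Emit:
{"api": "arm_command", "payload": {"deltas": [{"x": 0.4, "y": 0.2, "z": -3.5, "wx": -0.026, "wy": 0.026, "wz": 0.012, "gripper": 0.85}, {"x": 0.36, "y": 0.16, "z": -3.5, "wx": 0, "wy": 0, "wz": 0, "gripper": 0.85}, {"x": 0, "y": 0, "z": -3.5, "wx": 0, "wy": 0, "wz": 0, "gripper": 0.85}, {"x": 0, "y": 0, "z": -1.5, "wx": 0, "wy": 0, "wz": 0, "gripper": 0.85}, {"x": 0, "y": 0, "z": 0, "wx": 0, "wy": 0, "wz": 0, "gripper": 0.85}, {"x": 0, "y": 0, "z": 0, "wx": 0, "wy": 0, "wz": 0, "gripper": 0.85}]}}

```text
t: 8.57
eef_pos: [0.5328, 0.1103, 0.2685]
orientation: [0.686, 0.727, -0.003, -0.003]
force: [1.1, 0.8, 0.9]
gripper_width: 0.08
finger_force: 0.0
```

```bash
python3 -c "
from goal import *
c=bot.calibration('wrist'); im,d=bot.capture('wrist'); p=pts(c,d)
m=(d>0)&(p[...,2]>.004)&(p[...,2]<.03)&(abs(p[...,0]-.535)<.06)&(abs(p[...,1]-.11)<.075)
n,l,st,ce=cv2.connectedComponentsWithStats(m.astype(np.uint8))
for i in range(1,n):
    if st[i,4]>500: r=cv2.minAreaRect((p[l==i][:,:2]*1000).astype(np.float32)); print(st[i],r,p[l==i][:,2].min(),p[l==i][:,2].max())
go(*down(.057,(.537,.11,.2015)))"
```

```text
[  284   190    95   131 11152] ((536.52978515625, 109.29457092285156), (66.1622085571289, 100.3722152709961), 2.994762659072876) 0.0040002364618859365 0.02068719729378879
t 8.6167 q [ 0.0449  0.2951  1.7328 -0.0001  1.1181 -0.0126] tcp [0.5341 0.1103 0.2705] ty [ 0.9983  0.0576 -0.0043] tz [-0.0043 -0.0003 -1.    ] w 0.07968588331576192 F [-0.202  -0.5983  1.044 ] 0.0
shift cm [ 0.2941 -0.0291 -6.8971] turn [ 0.0003 -0.0043 -0.0006]
```

Consistent (0.5365, 0.1093, yaw 3.0°). Down and grip.

Emit:
{"api": "arm_command", "payload": {"deltas": [{"x": 0.25, "y": -0.05, "z": -3, "wx": 0, "wy": -0.003, "wz": 0, "gripper": 0.85}, {"x": 0, "y": 0, "z": -2.5, "wx": 0, "wy": 0, "wz": 0, "gripper": 0.85}, {"x": 0, "y": 0, "z": -1.0, "wx": 0, "wy": 0, "wz": 0, "gripper": 0.85}, {"x": 0, "y": 0, "z": -0.2, "wx": 0, "wy": 0, "wz": 0, "gripper": 0.85}, {"x": 0, "y": 0, "z": 0, "wx": 0, "wy": 0, "wz": 0, "gripper": 0.85}]}}

```text
t: 9.03
eef_pos: [0.5372, 0.1091, 0.2057]
orientation: [0.686, 0.727, -0.001, 0.0]
force: [-4.6, -3.6, 3.1]
gripper_width: 0.0799
finger_force: 2.8
```

```bash
python3 -c "
from goal import *
go(*down(.054,(.537,.1095,.2015)))"
```

```text
t 9.0333 q [ 0.043   0.3982  1.7561 -0.0023  0.9882 -0.0133] tcp [0.5372 0.1091 0.2057] ty [ 0.9983  0.0575 -0.001 ] tz [-0.0008 -0.002  -1.    ] w 0.07988925791621077 F [-4.6054 -3.6426  3.1382] 2.7615857671480626
shift cm [-0.0202  0.0402 -0.4184] turn [ 0.002  -0.0009 -0.0036]
```

Emit:
{"api": "arm_command", "payload": {"deltas": [{"x": 0, "y": 0, "z": 0, "wx": 0, "wy": 0, "wz": 0, "gripper": 0.76}, {"x": 0, "y": 0, "z": 0, "wx": 0, "wy": 0, "wz": 0, "gripper": 0.76}, {"x": 0, "y": 0, "z": 0, "wx": 0, "wy": 0, "wz": 0, "gripper": 0.76}]}}

```text
t: 9.28
eef_pos: [0.5385, 0.1099, 0.2053]
orientation: [0.687, 0.727, 0.001, 0.001]
force: [0.5, -0.1, 0.2]
gripper_width: 0.0717
finger_force: 0.0
```

```bash
python3 -c "
from goal import *
go(*down(.054,(.537,.1095,.2015)))"
```

```text
t 9.2833 q [ 0.0437  0.4003  1.7542  0.0001  0.984  -0.0137] tcp [0.5385 0.1099 0.2053] ty [0.9983 0.0574 0.0032] tz [ 0.0032  0.0002 -1.    ] w 0.07169106186946134 F [ 0.5084 -0.0842  0.163 ] 0.0
shift cm [-0.1515 -0.035  -0.3774] turn [-0.0002  0.0032 -0.0034]
```

Contact with the box has gone. Next I'll trim, lower the last 3.5 mm, grip and lift.

Emit:
{"api": "arm_command", "payload": {"deltas": [{"x": -0.1, "y": 0, "z": -0.35, "wx": 0, "wy": 0.003, "wz": -0.003, "gripper": 0.76}, {"x": 0, "y": 0, "z": 0, "wx": 0, "wy": 0, "wz": 0, "gripper": 0.76}, {"x": 0, "y": 0, "z": 0, "wx": 0, "wy": 0, "wz": 0, "gripper": 0.4}, {"x": 0, "y": 0, "z": 0, "wx": 0, "wy": 0, "wz": 0, "gripper": 0.4}, {"x": 0, "y": 0, "z": 0, "wx": 0, "wy": 0, "wz": 0, "gripper": 0.4}], "squeeze": 25}}

```text
t: 9.7
eef_pos: [0.5368, 0.1098, 0.2]
orientation: [0.688, 0.726, -0.001, -0.001]
force: [0.8, 1.0, -1.5]
gripper_width: 0.0658
finger_force: 25.0
```

```bash
python3 -c "
from goal import *
state()"
```

```text
t 9.7 q [ 0.0438  0.4078  1.7575  0.0001  0.9801 -0.0107] tcp [0.5368 0.1098 0.2   ] ty [ 0.9985  0.0545 -0.0038] tz [-0.0038 -0.0001 -1.    ] w 0.06575601078165155 F [ 0.8085  1.0314 -1.5016] 24.99947726726532
```

Emit:
{"api": "arm_command", "payload": {"deltas": [{"x": 0, "y": 0, "z": 1, "wx": 0, "wy": 0, "wz": 0, "gripper": 0.4}, {"x": 0, "y": 0, "z": 2.5, "wx": 0, "wy": 0, "wz": 0, "gripper": 0.4}, {"x": 0, "y": 0, "z": 3.5, "wx": 0, "wy": 0, "wz": 0, "gripper": 0.4}, {"x": 0, "y": 0, "z": 3.5, "wx": 0, "wy": 0, "wz": 0, "gripper": 0.4}, {"x": 0, "y": 0, "z": 2.5, "wx": 0, "wy": 0, "wz": 0, "gripper": 0.4}, {"x": 0, "y": 0, "z": 0, "wx": 0, "wy": 0, "wz": 0, "gripper": 0.4}]}}

```text
t: 10.2
eef_pos: [0.5391, 0.1099, 0.3375]
orientation: [0.688, 0.726, 0.003, 0.003]
force: [2.4, -0.4, -1.1]
gripper_width: 0.0656
finger_force: 25.0
```

```bash
python3 -c "
from goal import *
state()
for n in ('top','scene'):
    z=np.load(n+'.npz'); d,p=z['d'],z['p']; q=p[d>0]
    q=q[(abs(q[:,0]-.48)<.017)&(q[:,1]>-.24)&(q[:,1]<.05)]
    b=np.floor(q[:,1]*500).astype(int)
    print(n,[(2*k,int(np.median(q[b==k,2])*1000)) for k in sorted(set(b))])
    q=p[d>0]; q=q[(q[:,2]>.02)&(q[:,2]<.04)&(q[:,1]>-.165)&(q[:,1]<-.08)&(abs(q[:,0]-.48)<.04)]
    for a in (-.16,-.14,-.12,-.10): k=q[abs(q[:,1]-a)<.008]; print(n,'rail x',a,np.percentile(k[:,0],[2,50,98]))
"
```

```text
t 10.2 q [ 0.0438  0.2164  1.6755 -0.0001  1.2402 -0.0107] tcp [0.5391 0.1099 0.3375] ty [0.9985 0.0545 0.0094] tz [ 0.0094  0.0003 -1.    ] w 0.06564287705697718 F [ 2.3596 -0.4346 -1.0986] 24.998281002044678
top [(np.int64(-240), 0), (np.int64(-238), 0), (np.int64(-236), 0), (np.int64(-234), 0), (np.int64(-232), 0), (np.int64(-230), 0), (np.int64(-228), -1), (np.int64(-226), 0), (np.int64(-224), 0), (np.int64(-222), 0), (np.int64(-220), 0), (np.int64(-218), 0), (np.int64(-216), 0), (np.int64(-214), 0), (np.int64(-212), 0), (np.int64(-206), 26), (np.int64(-202), 43), (np.int64(-200), 45), (np.int64(-198), 46), (np.int64(-196), 46), (np.int64(-194), 45), (np.int64(-192), 47), (np.int64(-190), 47), (np.int64(-188), 45), (np.int64(-186), 45), (np.int64(-184), 45), (np.int64(-182), 46), (np.int64(-180), 46), (np.int64(-178), 46), (np.int64(-176), 45), (np.int64(-174), 43), (np.int64(-172), 29), (np.int64(-170), 28), (np.int64(-168), 29), (np.int64(-166), 28), (np.int64(-164), 28), (np.int64(-162), 28), (np.int64(-160), 28), (np.int64(-158), 28), (np.int64(-156), 28), (np.int64(-154), 28
[... 4544 characters left out ...]
-6), 67), (np.int64(-4), 71), (np.int64(-2), 70), (np.int64(0), 72), (np.int64(2), 71), (np.int64(4), 69), (np.int64(6), 69), (np.int64(8), 68), (np.int64(10), 58), (np.int64(12), 59), (np.int64(14), 54), (np.int64(16), 51), (np.int64(18), 51), (np.int64(20), 34), (np.int64(22), 34), (np.int64(24), 19), (np.int64(26), 14), (np.int64(28), 0), (np.int64(30), 0), (np.int64(32), 0), (np.int64(34), 0), (np.int64(36), 0), (np.int64(38), 0), (np.int64(40), 0), (np.int64(42), 0), (np.int64(44), 0), (np.int64(46), 0), (np.int64(48), 0)]
scene rail x -0.16 [0.4603 0.4745 0.4913]
scene rail x -0.14 [0.4604 0.4748 0.4925]
scene rail x -0.12 [0.4608 0.4743 0.4904]
scene rail x -0.1 [0.4622 0.4757 0.4912]
```

Emit:
{"api": "arm_command", "payload": {"deltas": [{"x": -0.8, "y": -2, "z": 0, "wx": 0, "wy": 0, "wz": -0.02, "gripper": 0.4}, {"x": -0.9, "y": -3.2, "z": 0, "wx": 0, "wy": 0, "wz": -0.02, "gripper": 0.4}, {"x": -0.9, "y": -3.5, "z": 0, "wx": 0, "wy": 0, "wz": -0.03, "gripper": 0.4}, {"x": -0.9, "y": -3.6, "z": 0, "wx": 0, "wy": 0, "wz": 0, "gripper": 0.4}, {"x": -0.9, "y": -3.6, "z": 0, "wx": 0, "wy": 0, "wz": 0, "gripper": 0.4}, {"x": -0.9, "y": -3.5, "z": -1, "wx": 0, "wy": 0, "wz": 0, "gripper": 0.4}, {"x": -0.6, "y": -2.5, "z": -2, "wx": 0, "wy": 0, "wz": 0, "gripper": 0.4}, {"x": 0, "y": -0.9, "z": -2, "wx": 0, "wy": 0, "wz": 0, "gripper": 0.4}]}}

```text
t: 10.87
eef_pos: [0.4767, -0.1214, 0.2797]
orientation: [0.714, 0.7, -0.002, -0.0]
force: [0.7, 0.7, -0.8]
gripper_width: 0.0657
finger_force: 25.0
```

Emit:
{"api": "arm_command", "payload": {"deltas": [{"x": 0, "y": 0, "z": 0, "wx": 0, "wy": 0, "wz": 0, "gripper": 0.4}, {"x": 0, "y": 0, "z": 0, "wx": 0, "wy": 0, "wz": 0, "gripper": 0.4}, {"x": 0, "y": 0, "z": 0, "wx": 0, "wy": 0, "wz": 0, "gripper": 0.4}]}}

```text
t: 11.12
eef_pos: [0.4779, -0.1177, 0.2803]
orientation: [0.712, 0.702, -0.001, -0.002]
force: [-1.0, 0.7, 0.2]
gripper_width: 0.0658
finger_force: 25.0
```

```bash
python3 -c "
from goal import *
go(*down(-.016,(.4787,-.118,.26)))
c=bot.calibration('wrist'); im,d=bot.capture('wrist'); p=pts(c,d); save('w6',im); np.savez('w6.npz',im=im,d=d,p=p)
m=(d>0)&(abs(p[...,0]-.48)<.02)&(p[...,1]>-.07)&(p[...,1]<.05)&(p[...,2]<.08); q=p[m]; b=np.floor(q[:,1]*500).astype(int)
print([(int(2*k),int(np.median(q[b==k,2])*1000)) for k in sorted(set(b))])
m=(d>0)&(p[...,2]>.075)&(p[...,2]<.11)&(abs(p[...,0]-.48)<.08)&(abs(p[...,1]+.12)<.09); q=p[m]; print('board',len(q),q.min(0),q.max(0)); comps(p,m*d,.07,.11)
"
```

```text
t 11.1167 q [-0.4172  0.1776  1.8569 -0.0012  1.1111 -0.4015] tcp [ 0.4779 -0.1177  0.2803] ty [ 0.9999 -0.0151 -0.0041] tz [-0.0041  0.0006 -1.    ] w 0.06575139488474388 F [-1.0017  0.7244  0.2435] 24.99826043844223
shift cm [ 0.0831 -0.0311 -2.0293] turn [-0.0006 -0.0041 -0.0009]
[(-70, 29), (-68, 29), (-66, 45), (-64, 46), (-62, 46), (-60, 47), (-58, 47), (-56, 47), (-54, 47), (-52, 47), (-50, 47), (-48, 47), (-46, 47), (-44, 47), (-42, 47), (-40, 47), (-38, 47), (-36, 47), (-34, 47), (-32, 46), (-30, 29), (-28, 29), (-26, 29), (-24, 29), (-22, 29), (-20, 29), (-18, 39), (-16, 50), (-14, 51), (-12, 52), (-10, 54), (-8, 55), (-6, 59), (-4, 64), (-2, 68), (0, 70), (2, 71), (4, 71), (6, 70), (8, 68), (10, 65), (12, 54), (14, 51), (16, 52), (18, 51), (20, 51), (22, 50), (36, 0), (38, 0), (40, 0), (42, 0), (44, 0), (46, 0), (48, 0)]
board 22447 [ 0.4315 -0.1682  0.0794] [ 0.5214 -0.0675  0.11  ]
[  228   206   189   172 22446] [ 476.5341 -117.9852] [100.1969  89.4992] 89.12031555175781 z 0.09010727672661786
```

View pics/w6.png

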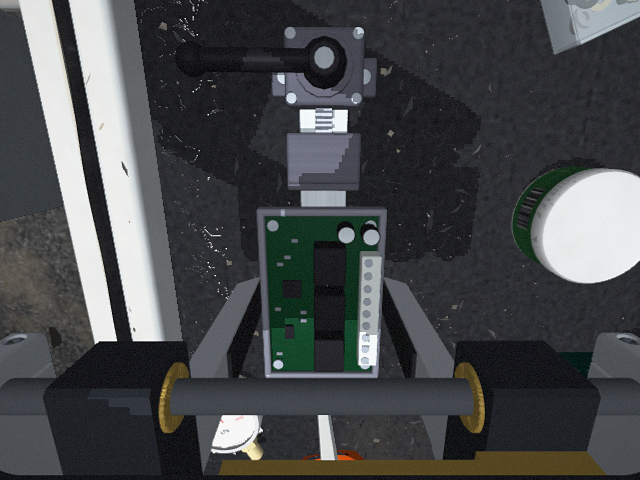

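The wrist view shows the board held level, its end at px row 210, just short of the sliding jaw at (323,160), and lined up with the rail at column 323. The paste tin at (590,225) is clear. I'll shift 2 mm towards the fixed jaw and lower.

Emit:
{"api": "arm_command", "payload": {"deltas": [{"x": 0.06, "y": -0.17, "z": -1, "wx": 0, "wy": -0.004, "wz": 0, "gripper": 0.4}, {"x": 0, "y": 0, "z": -1.5, "wx": 0, "wy": 0, "wz": 0, "gripper": 0.4}, {"x": 0, "y": 0, "z": -1, "wx": 0, "wy": 0, "wz": 0, "gripper": 0.4}, {"x": 0, "y": 0, "z": -0.7, "wx": 0, "wy": 0, "wz": 0, "gripper": 0.4}, {"x": 0, "y": 0, "z": -0.3, "wx": 0, "wy": 0, "wz": 0, "gripper": 0.4}, {"x": 0, "y": 0, "z": 0, "wx": 0, "wy": 0, "wz": 0, "gripper": 0.4}, {"x": 0, "y": 0, "z": 0, "wx": 0, "wy": 0, "wz": 0, "gripper": 0.4}]}}

```text
t: 11.75
eef_pos: [0.4786, -0.1198, 0.2355]
orientation: [0.712, 0.702, 0.0, 0.0]
force: [-0.7, 0.1, -1.1]
gripper_width: 0.0652
finger_force: 25.0
```

```bash
python3 -c "
from goal import *
go(*down(-.016,(.4787,-.1195,.2315)))"
```

```text
t 11.75 q [-0.4209  0.2503  1.8813  0.0001  1.0093 -0.4059] tcp [ 0.4786 -0.1198  0.2355] ty [ 0.9999 -0.0151  0.0006] tz [ 0.0006 -0.0002 -1.    ] w 0.0652388600972152 F [-0.7409  0.1351 -1.1338] 24.998206794261932
shift cm [ 0.0064  0.0326 -0.3969] turn [ 0.0002  0.0006 -0.0009]
```

Emit:
{"api": "arm_command", "payload": {"deltas": [{"x": 0, "y": 0, "z": -0.25, "wx": 0, "wy": 0, "wz": 0, "gripper": 0.4}, {"x": 0, "y": 0, "z": -0.15, "wx": 0, "wy": 0, "wz": 0, "gripper": 0.4}, {"x": 0, "y": 0, "z": 0, "wx": 0, "wy": 0, "wz": 0, "gripper": 0.4}, {"x": 0, "y": 0, "z": 0, "wx": 0, "wy": 0, "wz": 0, "gripper": 0.4}]}}

```text
t: 12.08
eef_pos: [0.4784, -0.1201, 0.2312]
orientation: [0.713, 0.702, 0.0, 0.0]
force: [0.6, -0.2, -1.6]
gripper_width: 0.0658
finger_force: 25.0
```

Emit:
{"api": "arm_command", "payload": {"deltas": [{"x": 0, "y": 0, "z": -0.1, "wx": 0, "wy": 0, "wz": 0, "gripper": 0.4}, {"x": 0, "y": 0, "z": 0, "wx": 0, "wy": 0, "wz": 0, "gripper": 0.4}, {"x": 0, "y": 0, "z": 0, "wx": 0, "wy": 0, "wz": 0, "gripper": 0.4}]}}

```text
t: 12.33
eef_pos: [0.4783, -0.12, 0.2301]
orientation: [0.713, 0.702, 0.0, 0.0]
force: [0.1, 0.4, -1.4]
gripper_width: 0.0657
finger_force: 25.0
```

```bash
python3 -c "
from goal import *
state()"
```

```text
t 12.3333 q [-0.4216  0.2591  1.8842  0.0001  0.9981 -0.4059] tcp [ 0.4783 -0.12    0.2301] ty [ 0.9999 -0.0157  0.0002] tz [ 0.0002  0.     -1.    ] w 0.06565063567572044 F [ 0.0638  0.4075 -1.4366] 24.998225569725037
```

Emit:
{"api": "arm_command", "payload": {"deltas": [{"x": 0.01, "y": -0.4, "z": 0, "wx": 0, "wy": 0, "wz": 0, "gripper": 0.4}, {"x": 0, "y": -0.3, "z": 0, "wx": 0, "wy": 0, "wz": 0, "gripper": 0.4}, {"x": 0, "y": -0.1, "z": 0, "wx": 0, "wy": 0, "wz": 0, "gripper": 0.4}, {"x": 0, "y": 0, "z": 0, "wx": 0, "wy": 0, "wz": 0, "gripper": 0.4}]}}

```text
t: 12.67
eef_pos: [0.4785, -0.1285, 0.2302]
orientation: [0.713, 0.701, 0.0, 0.0]
force: [-0.1, -0.1, -1.5]
gripper_width: 0.0655
finger_force: 25.0
```

Emit:
{"api": "arm_command", "payload": {"deltas": [{"x": 0, "y": -0.1, "z": 0, "wx": 0, "wy": 0, "wz": 0, "gripper": 0.4}, {"x": 0, "y": 0, "z": 0, "wx": 0, "wy": 0, "wz": 0, "gripper": 0.4}]}}

```text
t: 12.83
eef_pos: [0.4784, -0.1292, 0.2301]
orientation: [0.713, 0.702, 0.0, 0.0]
force: [-0.3, 0.2, -1.6]
gripper_width: 0.0655
finger_force: 25.0
```

Emit:
{"api": "arm_command", "payload": {"deltas": [{"x": 0, "y": -0.1, "z": 0, "wx": 0, "wy": 0, "wz": 0, "gripper": 0.4}, {"x": 0, "y": 0, "z": 0, "wx": 0, "wy": 0, "wz": 0, "gripper": 0.4}]}}

```text
t: 13.0
eef_pos: [0.4784, -0.13, 0.2301]
orientation: [0.713, 0.702, 0.0, 0.0]
force: [-0.3, -0.1, -0.9]
gripper_width: 0.0653
finger_force: 25.0
```

Emit:
{"api": "arm_command", "payload": {"deltas": [{"x": 0, "y": -0.1, "z": 0, "wx": 0, "wy": 0, "wz": 0, "gripper": 0.4}, {"x": 0, "y": 0, "z": 0, "wx": 0, "wy": 0, "wz": 0, "gripper": 0.4}]}}

```text
t: 13.17
eef_pos: [0.4784, -0.1305, 0.2301]
orientation: [0.713, 0.701, 0.001, -0.001]
force: [0.9, 3.2, -0.4]
gripper_width: 0.0657
finger_force: 25.0
```

Emit:
{"api": "arm_command", "payload": {"deltas": [{"x": 0, "y": -0.1, "z": 0, "wx": 0, "wy": 0, "wz": 0, "gripper": 0.4}, {"x": 0, "y": 0, "z": 0, "wx": 0, "wy": 0, "wz": 0, "gripper": 0.4}]}}

```text
t: 13.33
eef_pos: [0.4785, -0.1309, 0.2301]
orientation: [0.713, 0.701, 0.001, -0.001]
force: [1.0, 6.0, 0.7]
gripper_width: 0.0655
finger_force: 25.0
```

Emit:
{"api": "arm_command", "payload": {"deltas": [{"x": 0, "y": -0.1, "z": 0, "wx": 0, "wy": 0, "wz": 0, "gripper": 0.4}, {"x": 0, "y": 0, "z": 0, "wx": 0, "wy": 0, "wz": 0, "gripper": 0.4}]}}

```text
t: 13.5
eef_pos: [0.4785, -0.1313, 0.2301]
orientation: [0.713, 0.701, 0.002, -0.002]
force: [1.9, 8.7, 0.9]
gripper_width: 0.0659
finger_force: 25.0
```

Home against the fixed jaw: force built up from y = -0.130 on, matching the measured jaw position. Easing off, releasing and lifting away.

Emit:
{"api": "arm_command", "payload": {"deltas": [{"x": 0, "y": 0.15, "z": 0, "wx": 0, "wy": 0, "wz": 0, "gripper": 0.4}, {"x": 0, "y": 0, "z": 0, "wx": 0, "wy": 0, "wz": 0, "gripper": 0.75}, {"x": 0, "y": 0, "z": 0, "wx": 0, "wy": 0, "wz": 0, "gripper": 0.85}, {"x": 0, "y": 0, "z": 0, "wx": 0, "wy": 0, "wz": 0, "gripper": 0.85}, {"x": 0, "y": 0, "z": 0, "wx": 0, "wy": 0, "wz": 0, "gripper": 0.85}, {"x": 0, "y": 0, "z": 0.5, "wx": 0, "wy": 0, "wz": 0, "gripper": 0.85}, {"x": 0, "y": 0, "z": 2, "wx": 0, "wy": 0, "wz": 0, "gripper": 0.85}, {"x": 0, "y": 0, "z": 3, "wx": 0, "wy": 0, "wz": 0, "gripper": 0.85}]}}

```text
t: 14.17
eef_pos: [0.477, -0.1311, 0.2833]
orientation: [0.713, 0.701, -0.001, -0.003]
force: [1.5, -0.3, -0.4]
gripper_width: 0.0801
finger_force: 0.0
```

Emit:
{"api": "arm_command", "payload": {"deltas": [{"x": 0, "y": 1, "z": 3.5, "wx": 0, "wy": 0, "wz": 0, "gripper": 0.85}, {"x": 0, "y": 2, "z": 3.5, "wx": 0, "wy": 0, "wz": 0, "gripper": 0}, {"x": 0, "y": 0, "z": 0, "wx": 0, "wy": 0, "wz": 0, "gripper": 0}, {"x": 0, "y": 0, "z": 0, "wx": 0, "wy": 0, "wz": 0, "gripper": 0}]}}

```text
t: 14.5
eef_pos: [0.4793, -0.1014, 0.3583]
orientation: [0.712, 0.702, 0.001, 0.003]
force: [-0.2, 0.2, -0.1]
gripper_width: 0.0631
finger_force: 0.0
```

```bash
cat > bd.py <<'E'
from goal import *
state()
c=bot.calibration('wrist'); im,d=bot.capture('wrist'); p=pts(c,d); save('w7',im); np.savez('w7.npz',im=im,d=d,p=p)
m=(d>0)&(p[...,2]>.034)&(p[...,2]<.0408)&(abs(p[...,0]-.478)<.05)&(abs(p[...,1]+.13)<.062)
q=p[m]; r=cv2.minAreaRect((q[:,:2]*1000).astype(np.float32)); print('board',len(q),r,q.min(0),q.max(0))
A=np.c_[q[:,:2],np.ones(len(q))]; print('plane',np.linalg.lstsq(A,q[:,2],rcond=None)[0],'zmed',np.median(q[:,2]))
m=(d>0)&(abs(p[...,0]-.48)<.012)&(p[...,1]>-.22)&(p[...,1]<.05)&(p[...,2]<.08); q=p[m]; b=np.floor(q[:,1]*500).astype(int)
print([(int(2*k),int(np.median(q[b==k,2])*1000)) for k in sorted(set(b))])
E
python3 bd.py
```

```text
t 14.5 q [-0.3853  0.0679  1.799  -0.0002  1.2677 -0.371 ] tcp [ 0.4793 -0.1014  0.3583] ty [ 0.9999 -0.0143  0.0065] tz [ 0.0065 -0.0029 -1.    ] w 0.06312475493938269 F [-0.1789  0.1828 -0.0943] 0.0
board 4618 ((477.8809814453125, -130.85604858398438), (100.95311737060547, 66.13423919677734), 89.06285095214844) [ 0.4441 -0.1814  0.034 ] [ 0.5116 -0.0799  0.0408]
plane [0.0054 0.0042 0.0337] zmed 0.03533969373557966
[(-204, 45), (-202, 46), (-200, 46), (-198, 46), (-196, 46), (-194, 46), (-192, 46), (-190, 46), (-188, 46), (-186, 46), (-184, 46), (-182, 46), (-180, 46), (-178, 45), (-176, 44), (-174, 43), (-172, 34), (-170, 34), (-168, 47), (-166, 48), (-164, 48), (-162, 48), (-160, 48), (-158, 48), (-156, 48), (-154, 48), (-152, 48), (-150, 48), (-148, 41), (-146, 34), (-144, 41), (-142, 48), (-140, 48), (-138, 48), (-136, 48), (-134, 48), (-132, 48), (-130, 48), (-128, 48), (-126, 48), (-124, 41), (-122, 34), (-120, 35), (-118, 47), (-116, 48), (-114, 48), (-112, 48), (-110, 48), (-108, 48), (-106, 48), (-104, 48), (-102, 48), (-100, 47), (-98, 38), (-96, 35), (-94, 35), (-92, 35), (-90, 35), (-88, 35), (-86, 35), (-84, 37), (-82, 34), (-80, 29), (-78, 29), (-76, 29), (-74, 29), (-72, 29), (-70, 29), (-68, 29), (-66, 45), (-64, 46), (-62, 46), (-60, 47), (-58, 47), (-56, 47), (-54, 47), (-52, 47), (-50, 47), (-48, 47), (-46, 47), (-44, 47), (-42, 47), (-40, 47), (-38, 47), (-36, 47), (-34, 47), (-32, 46), (-30, 37), (-28, 30), (-26, 38), (-24, 30), (-22, 30), (-20, 29), (-18, 38), (-16, 50), (-14, 51), (-12, 53), (-10, 55), (-8, 58), (-6, 66), (-4, 69), (-2, 70), (0, 71), (2, 71), (4, 71), (6, 70), (8, 70), (10, 67), (12, 63), (14, 55), (16, 54), (18, 51), (20, 51), (22, 49), (30, 0), (32, -1), (34, 0), (36, 0), (38, 0), (40, 0), (42, 0), (44, -1), (46, 0), (48, 0)]
```

Board is seated: its end is under the lip, it is square to -0.9° and level. Next, the lever: I'll turn the gripper a quarter to straddle the ball.

Emit:
{"api": "arm_command", "payload": {"deltas": [{"x": -0.5, "y": 1, "z": 0, "wx": 0, "wy": 0, "wz": 0.12, "gripper": 0.3}, {"x": -0.6, "y": 1, "z": 0, "wx": 0, "wy": 0, "wz": 0.12, "gripper": 0.3}, {"x": -0.6, "y": 1, "z": 0, "wx": 0, "wy": 0, "wz": 0.12, "gripper": 0.3}, {"x": -0.6, "y": 1, "z": 0, "wx": 0, "wy": 0, "wz": 0.12, "gripper": 0.3}, {"x": -0.6, "y": 1, "z": 0, "wx": 0, "wy": 0, "wz": 0.12, "gripper": 0.3}, {"x": -0.6, "y": 1, "z": 0, "wx": 0, "wy": 0, "wz": 0.12, "gripper": 0.3}, {"x": -0.6, "y": 1, "z": 0, "wx": 0, "wy": 0, "wz": 0.12, "gripper": 0.3}, {"x": -0.6, "y": 1, "z": 0, "wx": 0, "wy": 0, "wz": 0.12, "gripper": 0.3}]}}

```text
t: 15.22
eef_pos: [0.4304, -0.0215, 0.353]
orientation: [0.306, 0.952, -0.0, -0.002]
force: [1.1, 0.1, -0.4]
gripper_width: 0.0279
finger_force: 0.0
```

Emit:
{"api": "arm_command", "payload": {"deltas": [{"x": -0.6, "y": 1, "z": -1, "wx": 0, "wy": 0, "wz": 0.12, "gripper": 0.3}, {"x": -0.6, "y": 1, "z": -1, "wx": 0, "wy": 0, "wz": 0.12, "gripper": 0.3}, {"x": -0.6, "y": 0.7, "z": -1, "wx": 0, "wy": 0, "wz": 0.12, "gripper": 0.3}, {"x": 0, "y": 0, "z": -1, "wx": 0, "wy": 0, "wz": 0.12, "gripper": 0.3}, {"x": 0, "y": 0, "z": -1, "wx": 0, "wy": 0, "wz": 0.12, "gripper": 0.3}, {"x": 0, "y": 0, "z": 0, "wx": 0, "wy": 0, "wz": 0, "gripper": 0.3}, {"x": 0, "y": 0, "z": 0, "wx": 0, "wy": 0, "wz": 0, "gripper": 0.3}]}}

```text
t: 15.8
eef_pos: [0.4126, 0.0053, 0.3034]
orientation: [0.015, 1.0, 0.0, -0.002]
force: [-0.2, -0.3, -0.9]
gripper_width: 0.0283
finger_force: 0.0
```

```bash
python3 -c "
from goal import *
go(*down(1.555,(.4145,.0055,.29)))
for n in ('wrist','top'):
    c=bot.calibration(n); im,d=bot.capture(n); p=pts(c,d)
    m=(d>0)&(p[...,2]>.06)&(p[...,2]<.08)&(abs(p[...,0]-.45)<.07)&(abs(p[...,1]-.005)<.05); q=p[m]
    print(n,len(q)); 
    if len(q)>30: t=q[q[:,0]<q[:,0].min()+.014]; h=q[(abs(q[:,0]-.48)<.018)]; print('tip',(t.min(0)+t.max(0))/2,'hub',(h.min(0)+h.max(0))/2,q.min(0),q.max(0))
"
```

```text
t 15.8 q [-0.1976 -0.0271  2.0225  0.      1.1509 -1.7384] tcp [0.4126 0.0053 0.3034] ty [0.03   0.9995 0.0008] tz [-0.0046  0.001  -1.    ] w 0.02834140846695326 F [-0.1995 -0.2973 -0.8936] 0.0
shift cm [ 0.1943  0.0179 -1.3353] turn [-0.0009 -0.0046  0.0142]
wrist 2204
tip [0.4122 0.0046 0.0704] hub [0.4746 0.0036 0.0672] [ 0.4052 -0.008   0.0601] [0.487  0.0153 0.076 ]
top 0
```

Emit:
{"api": "arm_command", "payload": {"deltas": [{"x": 0.15, "y": -0.03, "z": -2, "wx": 0, "wy": -0.004, "wz": 0.014, "gripper": 0.3}, {"x": 0, "y": 0, "z": -1.6, "wx": 0, "wy": 0, "wz": 0, "gripper": 0.3}, {"x": 0, "y": 0, "z": -1.0, "wx": 0, "wy": 0, "wz": 0, "gripper": 0.3}, {"x": 0, "y": 0, "z": 0, "wx": 0, "wy": 0, "wz": 0, "gripper": 0.3}, {"x": 0, "y": 0, "z": 0, "wx": 0, "wy": 0, "wz": 0, "gripper": 0.3}]}}

```text
t: 16.32
eef_pos: [0.415, 0.0051, 0.2591]
orientation: [0.007, 1.0, 0.0, 0.002]
force: [-0.1, 0.5, -0.1]
gripper_width: 0.028
finger_force: 0.0
```

```bash
python3 -c "
from goal import *
state()
# arc steps cm about pivot, start angle 0, yaw of holder -.016
c=np.array([.4805,.0043]); ps=[c+.066*np.array([-np.cos(f+.016),np.sin(f+.016)]) for f in np.arange(0,1.6,.12)]
print(np.round(ps,4)); print(np.round(np.diff(ps,axis=0)*100,2))"
```

```text
t 16.3167 q [-0.1973  0.0515  2.0536  0.0012  1.0336 -1.7554] tcp [0.415  0.0051 0.2591] ty [0.0133 0.9999 0.0004] tz [ 0.0031  0.0004 -1.    ] w 0.027969161238839226 F [-0.0559  0.4672 -0.0684] 0.0
[[0.4145 0.0054]
 [0.4151 0.0132]
 [0.4167 0.021 ]
 [0.4191 0.0285]
 [0.4225 0.0357]
 [0.4266 0.0424]
 [0.4316 0.0486]
 [0.4372 0.0541]
 [0.4435 0.059 ]
 [0.4503 0.063 ]
 [0.4576 0.0662]
 [0.4651 0.0685]
 [0.4729 0.0699]
 [0.4808 0.0703]]
[[0.06 0.79]
 [0.15 0.78]
 [0.25 0.75]
 [0.33 0.72]
 [0.42 0.67]
 [0.5  0.62]
 [0.57 0.55]
 [0.63 0.48]
 [0.68 0.4 ]
 [0.72 0.32]
 [0.76 0.23]
 [0.78 0.14]
 [0.79 0.04]]
```

Emit:
{"api": "arm_command", "payload": {"deltas": [{"x": 0.06, "y": 0.79, "z": 0, "wx": 0, "wy": 0, "wz": -0.12, "gripper": 0.3}, {"x": 0.15, "y": 0.78, "z": 0, "wx": 0, "wy": 0, "wz": -0.12, "gripper": 0.3}, {"x": 0.25, "y": 0.75, "z": 0, "wx": 0, "wy": 0, "wz": -0.12, "gripper": 0.3}, {"x": 0.33, "y": 0.72, "z": 0, "wx": 0, "wy": 0, "wz": -0.12, "gripper": 0.3}, {"x": 0.42, "y": 0.67, "z": 0, "wx": 0, "wy": 0, "wz": -0.12, "gripper": 0.3}, {"x": 0.5, "y": 0.62, "z": 0, "wx": 0, "wy": 0, "wz": -0.12, "gripper": 0.3}, {"x": 0.57, "y": 0.55, "z": 0, "wx": 0, "wy": 0, "wz": -0.12, "gripper": 0.3}, {"x": 0.63, "y": 0.48, "z": 0, "wx": 0, "wy": 0, "wz": -0.12, "gripper": 0.3}]}}

```text
t: 16.98
eef_pos: [0.4446, 0.0586, 0.2603]
orientation: [0.47, 0.883, -0.001, 0.003]
force: [-0.8, -2.8, 0.0]
gripper_width: 0.028
finger_force: 1.2
```

Emit:
{"api": "arm_command", "payload": {"deltas": [{"x": 0.68, "y": 0.4, "z": 0, "wx": 0, "wy": 0, "wz": -0.12, "gripper": 0.3}, {"x": 0.72, "y": 0.32, "z": 0, "wx": 0, "wy": 0, "wz": -0.12, "gripper": 0.3}, {"x": 0, "y": 0, "z": 0, "wx": 0, "wy": 0, "wz": 0, "gripper": 0.3}, {"x": 0, "y": 0, "z": 0, "wx": 0, "wy": 0, "wz": 0, "gripper": 0.3}]}}

```text
t: 17.32
eef_pos: [0.4587, 0.0661, 0.2601]
orientation: [0.569, 0.823, -0.0, 0.002]
force: [0.6, -0.1, -0.4]
gripper_width: 0.0285
finger_force: 0.0
```

```bash
python3 -c "
from goal import *
s=state(); v=s['eef_pos'][:2]-np.array([.4805,.0043]); print('phi',np.arctan2(v[1],-v[0])-.016,'r',np.hypot(*v))
r=R.from_quat(s['orientation']).as_matrix(); print('tool phi',1.555-np.arctan2(r[1,1],r[0,1]))
im,d,p=cloud('top'); q=p[(d>0)&(abs(p[...,0]-.48)<.012)&(p[...,1]>-.1)&(p[...,1]<.0)&(p[...,2]<.09)]; b=np.floor(q[:,1]*500).astype(int); print([(int(2*k),int(np.median(q[b==k,2])*1000)) for k in sorted(set(b))])"
```

```text
t 17.3167 q [-0.043   0.1501  1.9407 -0.0039  1.0471 -0.4024] tcp [0.4587 0.0661 0.2601] ty [0.9354 0.3536 0.0021] tz [ 0.0036 -0.0035 -1.    ] w 0.028468886330952094 F [ 0.6448 -0.0621 -0.4431] 0.0
phi 1.214822840844863 r 0.06551967143281234
tool phi 1.193612707667709
[(-100, 46), (-98, 41), (-96, 36), (-94, 33), (-92, 34), (-90, 34), (-88, 33), (-86, 34), (-84, 35), (-82, 37), (-80, 46), (-78, 46), (-76, 46), (-74, 46), (-72, 47), (-70, 48), (-68, 48), (-66, 48), (-64, 47), (-62, 47), (-60, 47), (-58, 47), (-56, 46), (-54, 46), (-52, 48), (-50, 47), (-48, 45), (-46, 33), (-44, 35), (-42, 33), (-40, 34), (-38, 34), (-36, 38), (-34, 31), (-32, 31), (-30, 34), (-28, 31), (-26, 36), (-24, 31), (-22, 32), (-20, 31), (-18, 34), (-16, 37), (-14, 49), (-12, 51), (-10, 51), (-8, 54), (-6, 60), (-4, 67)]
```

Emit:
{"api": "arm_command", "payload": {"deltas": [{"x": 0.38, "y": 0.12, "z": 0, "wx": 0, "wy": 0, "wz": -0.06, "gripper": 0.3}, {"x": 0.38, "y": 0.11, "z": 0, "wx": 0, "wy": 0, "wz": -0.06, "gripper": 0.3}, {"x": 0, "y": 0, "z": 0, "wx": 0, "wy": 0, "wz": 0, "gripper": 0.3}]}}

```text
t: 17.62
eef_pos: [0.4655, 0.0681, 0.2595]
orientation: [0.618, 0.786, -0.001, 0.002]
force: [-1.3, -0.3, 1.0]
gripper_width: 0.0281
finger_force: 0.5
```

Emit:
{"api": "arm_command", "payload": {"deltas": [{"x": 0.2, "y": 0.04, "z": 0, "wx": 0, "wy": 0, "wz": -0.03, "gripper": 0.3}, {"x": 0, "y": 0, "z": 0, "wx": 0, "wy": 0, "wz": 0, "gripper": 0.3}]}}

```text
t: 17.78
eef_pos: [0.4671, 0.0685, 0.2592]
orientation: [0.629, 0.778, -0.002, 0.001]
force: [-2.2, -1.5, 1.6]
gripper_width: 0.028
finger_force: 1.5
```

Emit:
{"api": "arm_command", "payload": {"deltas": [{"x": 0.2, "y": 0.04, "z": 0, "wx": 0, "wy": 0, "wz": -0.03, "gripper": 0.3}, {"x": 0, "y": 0, "z": 0, "wx": 0, "wy": 0, "wz": 0, "gripper": 0.3}]}}

```text
t: 17.95
eef_pos: [0.4684, 0.0687, 0.2589]
orientation: [0.64, 0.768, -0.003, 0.0]
force: [-5.8, -2.2, 4.3]
gripper_width: 0.0285
finger_force: 2.7
```

```bash
cat > jw.py <<'E'
from goal import *
s=state(); v=s['eef_pos'][:2]-np.array([.4805,.0043]); print('phi',np.arctan2(v[1],-v[0])-.016,'r',np.hypot(*v))
im,d,p=cloud('top'); q=p[(d>0)&(abs(p[...,0]-.48)<.012)&(p[...,1]>-.1)&(p[...,1]<-.03)&(p[...,2]<.09)]; b=np.floor(q[:,1]*1000).astype(int); print([(int(k),int(np.median(q[b==k,2])*1000)) for k in sorted(set(b))])
E
python3 jw.py
```

```text
t 17.95 q [-0.0359  0.174   1.9152 -0.0062  1.0558 -0.2138] tcp [0.4684 0.0687 0.2589] ty [ 0.9837  0.1799 -0.0045] tz [-0.0036 -0.0053 -1.    ] w 0.028499532400106144 F [-5.7751 -2.1855  4.288 ] 2.7321235835552216
phi 1.3684318600506078 r 0.06550035212322751
[(-100, 40), (-99, 47), (-98, 35), (-97, 48), (-96, 39), (-95, 32), (-94, 35), (-93, 33), (-92, 36), (-91, 34), (-90, 35), (-89, 33), (-88, 36), (-87, 34), (-86, 37), (-85, 33), (-84, 35), (-82, 43), (-81, 46), (-80, 45), (-79, 47), (-78, 45), (-77, 48), (-76, 44), (-75, 49), (-74, 45), (-73, 48), (-72, 45), (-71, 47), (-70, 45), (-69, 48), (-68, 45), (-67, 48), (-66, 41), (-65, 47), (-63, 48), (-62, 45), (-61, 46), (-60, 45), (-59, 46), (-58, 44), (-57, 47), (-56, 44), (-55, 48), (-54, 44), (-53, 47), (-52, 44), (-51, 48), (-50, 43), (-49, 45), (-48, 38), (-47, 29), (-46, 39), (-45, 28), (-44, 38), (-43, 29), (-42, 36), (-41, 29), (-40, 41), (-39, 30), (-38, 38), (-37, 27), (-36, 38), (-35, 28), (-34, 39), (-33, 28), (-32, 37), (-31, 29)]
```

Emit:
{"api": "arm_command", "payload": {"deltas": [{"x": 0.2, "y": 0.04, "z": 0, "wx": 0, "wy": 0, "wz": -0.02, "gripper": 0.3}, {"x": 0, "y": 0, "z": 0, "wx": 0, "wy": 0, "wz": 0, "gripper": 0.3}]}}

```text
t: 18.17
eef_pos: [0.4695, 0.0689, 0.2586]
orientation: [0.648, 0.762, -0.005, -0.001]
force: [-6.5, -3.6, 4.9]
gripper_width: 0.0284
finger_force: 4.1
```

Emit:
{"api": "arm_command", "payload": {"deltas": [{"x": 0.2, "y": 0.04, "z": 0, "wx": 0, "wy": 0, "wz": -0.02, "gripper": 0.3}, {"x": 0, "y": 0, "z": 0, "wx": 0, "wy": 0, "wz": 0, "gripper": 0.3}]}}

```text
t: 18.33
eef_pos: [0.4707, 0.0691, 0.2583]
orientation: [0.655, 0.755, -0.006, -0.002]
force: [-10.9, -5.6, 9.1]
gripper_width: 0.0282
finger_force: 5.7
```

```bash
python3 jw.py | head -3 | cut -c1-300
```

```text
t 18.3333 q [-0.0342  0.1817  1.9076 -0.0082  1.0628 -0.1721] tcp [0.4707 0.0691 0.2583] ty [ 0.9899  0.1414 -0.0115] tz [-0.0106 -0.0068 -0.9999] w 0.02820930208442608 F [-10.9096  -5.6488   9.1074] 5.694141089916229
phi 1.4045341400631828 r 0.06553635852191185
[(-100, 35), (-99, 48), (-98, 35), (-97, 48), (-96, 40), (-95, 33), (-94, 36), (-93, 32), (-92, 36), (-91, 34), (-90, 36), (-89, 33), (-88, 44), (-87, 34), (-86, 37), (-85, 32), (-84, 36), (-82, 43), (-81, 45), (-80, 44), (-79, 46), (-78, 44), (-77, 48), (-76, 44), (-75, 47), (-74, 45), (-73, 47), (
```

Emit:
{"api": "arm_command", "payload": {"deltas": [{"x": 0.2, "y": 0.03, "z": 0, "wx": 0, "wy": 0, "wz": 0, "gripper": 0.3}, {"x": 0, "y": 0, "z": 0, "wx": 0, "wy": 0, "wz": 0, "gripper": 0.3}]}}

```text
t: 18.55
eef_pos: [0.4718, 0.0694, 0.258]
orientation: [0.655, 0.756, -0.007, -0.003]
force: [-14.2, -5.8, 11.1]
gripper_width: 0.0286
finger_force: 7.2
```

Emit:
{"api": "arm_command", "payload": {"deltas": [{"x": 0.2, "y": 0.03, "z": 0, "wx": 0, "wy": 0, "wz": 0, "gripper": 0.3}, {"x": 0, "y": 0, "z": 0, "wx": 0, "wy": 0, "wz": 0, "gripper": 0.3}, {"x": 0, "y": 0, "z": 0, "wx": 0, "wy": 0, "wz": 0, "gripper": 0.3}]}}

```text
t: 18.8
eef_pos: [0.4729, 0.0696, 0.2579]
orientation: [0.655, 0.756, -0.008, -0.004]
force: [-16.6, -5.7, 14.1]
gripper_width: 0.0286
finger_force: 8.8
```

```bash
python3 jw.py | head -2
```

```text
t 18.8 q [-0.0328  0.1888  1.9001 -0.0089  1.07   -0.1712] tcp [0.4729 0.0696 0.2579] ty [ 0.9897  0.1423 -0.0183] tz [-0.0175 -0.0073 -0.9998] w 0.028600538638466847 F [-16.5725  -5.6719  14.112 ] 8.775228559970856
phi 1.4390123917028543 r 0.06577592274792318
```

Emit:
{"api": "arm_command", "payload": {"deltas": [{"x": -0.4, "y": -0.06, "z": 0, "wx": 0, "wy": 0, "wz": 0, "gripper": 0.3}, {"x": -0.4, "y": -0.06, "z": 0, "wx": 0, "wy": 0, "wz": 0, "gripper": 0.36}, {"x": 0, "y": 0, "z": 0, "wx": 0, "wy": 0, "wz": 0, "gripper": 0.36}, {"x": 0, "y": 0, "z": 0, "wx": 0, "wy": 0, "wz": 0, "gripper": 0.36}]}}

```text
t: 19.18
eef_pos: [0.4694, 0.0693, 0.2592]
orientation: [0.656, 0.755, -0.001, 0.002]
force: [-2.0, -1.1, -1.0]
gripper_width: 0.0338
finger_force: 0.8
```

```bash
python3 jw.py | head -2; python3 -c "
from w import *
c=bot.calibration('wrist'); im,d=bot.capture('wrist'); save('w8',im); p=pts(c,d)
m=(d>0)&(p[...,2]>.06)&(p[...,2]<.078)&(abs(p[...,0]-.47)<.05)&(abs(p[...,1]-.045)<.05); q=p[m]; print(len(q)); t=q[q[:,1]>q[:,1].max()-.014]; print((t.min(0)+t.max(0))/2,t.min(0),t.max(0))"
```

```text
t 19.1833 q [-0.035   0.1744  1.9141 -0.004   1.052  -0.1726] tcp [0.4694 0.0693 0.2592] ty [0.9903 0.1391 0.0005] tz [ 0.001  -0.0035 -1.    ] w 0.033763737854097274 F [-2.0324 -1.1253 -0.9609] 0.7727477140724659
phi 1.3855983419176754 r 0.0659353882383969
2691
[0.4678 0.0759 0.069 ] [0.4392 0.0689 0.06  ] [0.4964 0.0829 0.078 ]
```

Emit:
{"api": "arm_command", "payload": {"deltas": [{"x": -0.35, "y": -0.05, "z": 0, "wx": 0, "wy": 0, "wz": 0, "gripper": 0.36}, {"x": -0.35, "y": -0.05, "z": 0, "wx": 0, "wy": 0, "wz": 0, "gripper": 0.36}, {"x": 0, "y": 0, "z": 0, "wx": 0, "wy": 0, "wz": 0, "gripper": 0.36}, {"x": 0, "y": 0, "z": 0, "wx": 0, "wy": 0, "wz": 0, "gripper": 0.36}]}}

```text
t: 19.62
eef_pos: [0.4628, 0.0683, 0.2594]
orientation: [0.656, 0.754, -0.001, 0.002]
force: [-0.3, 0.3, -0.3]
gripper_width: 0.0336
finger_force: 0.0
```

```bash
python3 jw.py | head -2
```

```text
t 19.6167 q [-0.0375  0.1606  1.93   -0.0043  1.0489 -0.174 ] tcp [0.4628 0.0683 0.2594] ty [0.9904 0.1382 0.0014] tz [ 0.0019 -0.0038 -1.    ] w 0.03358405451706056 F [-0.342   0.345  -0.3171] 0.0
phi 1.285120895908158 r 0.06644860481073282
```

Free of the lever. Raising straight up, moving clear, then checking.

Emit:
{"api": "arm_command", "payload": {"deltas": [{"x": 0, "y": 0, "z": 1, "wx": 0, "wy": 0, "wz": 0, "gripper": 0.36}, {"x": 0, "y": 0, "z": 3, "wx": 0, "wy": 0, "wz": 0, "gripper": 0.36}, {"x": 0, "y": 0, "z": 4, "wx": 0, "wy": 0, "wz": 0, "gripper": 0.36}, {"x": 0, "y": 1.5, "z": 3.5, "wx": 0, "wy": 0, "wz": 0, "gripper": 0.36}, {"x": 0, "y": 3, "z": 2, "wx": 0, "wy": 0, "wz": 0, "gripper": 0.36}, {"x": 0, "y": 0, "z": 0, "wx": 0, "wy": 0, "wz": 0, "gripper": 0.36}, {"x": 0, "y": 0, "z": 0, "wx": 0, "wy": 0, "wz": 0, "gripper": 0.36}]}}

```text
t: 20.25
eef_pos: [0.4631, 0.1142, 0.3966]
orientation: [0.656, 0.755, 0.0, 0.003]
force: [0.1, -0.7, -0.6]
gripper_width: 0.0339
finger_force: 0.0
```

```bash
cat > fin.py <<'E'
from goal import *
state()
ims=[]
for n in ('top','wrist'):
    c=bot.calibration(n); im,d=bot.capture(n); p=pts(c,d); ims.append(im)
    m=(d>0)&(p[...,2]>.062)&(p[...,2]<.08)&(abs(p[...,0]-.47)<.06)&(abs(p[...,1]-.03)<.07); q=p[m]
    if len(q)>30:
        t=q[q[:,1]>q[:,1].max()-.014]; h=np.array([.4805,.0043]); v=np.median(t[:,:2],0)-h; print(n,'lever phi',np.arctan2(v[1],-v[0])-.016,np.hypot(*v))
    m=(d>0)&(p[...,2]>.033)&(p[...,2]<.041)&(abs(p[...,0]-.478)<.05)&(p[...,1]>-.172)&(p[...,1]<-.07)
    m=cv2.morphologyEx(m.astype(np.uint8),cv2.MORPH_OPEN,np.ones((2,2)))>0; q=p[m]
    if len(q)>30: print(n,'board',len(q),cv2.minAreaRect((q[:,:2]*1000).astype(np.float32)),np.median(q[:,2]))
    q=p[(d>0)&(abs(p[...,0]-.48)<.012)&(p[...,1]>-.21)&(p[...,1]<-.03)&(p[...,2]<.09)]; b=np.floor(q[:,1]*500).astype(int); print([(int(2*k),int(np.median(q[b==k,2])*1000)) for k in sorted(set(b))])
save('fin',np.hstack([cv2.resize(ims[0][190:330,140:470],(800,340))]))
E
python3 fin.py
```

```text
t 20.25 q [ 0.0613  0.0008  1.785  -0.0044  1.3503 -0.0787] tcp [0.4631 0.1142 0.3966] ty [0.9901 0.1406 0.0052] tz [ 0.0058 -0.0039 -1.    ] w 0.033862236227307385 F [ 0.0969 -0.6837 -0.5707] 0.0
top lever phi 1.2809860496695553 0.06339156932614363
top board 708 ((432.3760070800781, -55.54664611816406), (104.21640014648438, 281.419189453125), 32.26583480834961) 0.03514349186878213
[(-206, 27), (-202, 43), (-200, 44), (-198, 46), (-196, 45), (-194, 46), (-192, 45), (-190, 45), (-188, 45), (-186, 45), (-184, 45), (-182, 45), (-180, 46), (-178, 45), (-176, 46), (-174, 43), (-172, 35), (-170, 34), (-168, 35), (-166, 41), (-164, 47), (-162, 47), (-160, 47), (-158, 43), (-156, 46), (-154, 47), (-152, 44), (-150, 46), (-148, 45), (-146, 36), (-144, 35), (-142, 42), (-140, 47), (-138, 42), (-136, 48), (-134, 47), (-132, 43), (-130, 47), (-128, 46), (-126, 48), (-124, 45), (-122, 35), (-120, 34), (-118, 33), (-116, 46), (-114, 47), (-112, 46), (-110, 47), (-108, 36), (-106, 46), (-104, 47), (-102, 45), (-100, 45), (-98, 47), (-96, 34), (-94, 33), (-92, 35), (-90, 34), (-88, 34), (-86, 34), (
[... 403 characters left out ...]
369.1070861816406, 73.23165893554688), 89.47358703613281) 0.03514949094405567
[(-180, 34), (-178, 36), (-176, 42), (-174, 43), (-172, 34), (-170, 35), (-168, 42), (-166, 48), (-164, 48), (-162, 48), (-160, 48), (-158, 48), (-156, 48), (-154, 48), (-152, 47), (-150, 47), (-148, 45), (-146, 35), (-144, 35), (-142, 48), (-140, 48), (-138, 48), (-136, 48), (-134, 48), (-132, 48), (-130, 48), (-128, 48), (-126, 48), (-124, 45), (-122, 44), (-120, 34), (-118, 48), (-116, 48), (-114, 48), (-112, 48), (-110, 48), (-108, 48), (-106, 48), (-104, 49), (-58, 46), (-56, 47), (-54, 47), (-52, 41), (-50, 33), (-48, 31), (-46, 29), (-44, 31), (-42, 38), (-40, 30), (-38, 29), (-36, 38), (-34, 30), (-32, 38)]
```

View pics/fin.png

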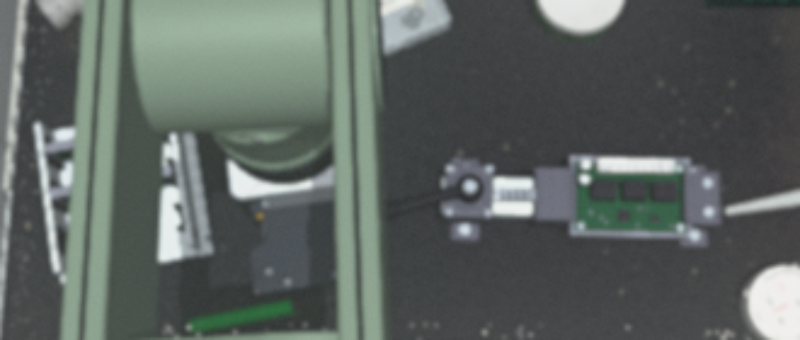

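The final crop shows the board seated green side up between the fixed jaw at (705,190) and the closed sliding jaw at (555,195). The lever is swung towards the rack at (420,205), and the arm is clear.

```bash
python3 -c "
from workcell import bot
print(bot.hand_in())"
```

```text
the job is handed in; nothing more can be done
None
```

The job is handed in, with no verdict returned: the control board sits component side up on the rail, one end under the fixed jaw's lip, clamped at about 101 mm between the jaws by camera measurement. I could not measure the grip force after letting go of the lever, and a finger briefly touched the parts box beside the board (a few newtons) during the second pick-up.

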